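# Unclamp the finished connector and put it away in the parts drawer

### The arm

A 7-joint arm with a two-finger parallel gripper is mounted at the origin on the work surface. World frame = base frame: x ahead of the robot, y to its left, z up, the work surface at z = 0. Lengths are in m, angles in degrees, forces in N, time in s.
With the tool pointing down it reaches from about 0.425 to 0.875 m from the base axis. Payload 4.7 kg.
Tool frame: the origin (TCP) lies between the finger pads; the fingertips stand 25 mm ahead of it and the grasp point (between the pads) lies 6 mm ahead of it (env.tip_reach is the distance from the TCP to the fingertips, in m); z points along the fingers, y is the direction in which the jaws open and shut (so a half turn about z gives the same grasp; the last joint's range is limited). The gripper opens to 87 mm and grips with 3 to 60 N. Pads are 19 mm wide; open, the fingers measure 117 mm over their backs; the gripper's body (75 mm by 190 mm) begins 51 mm behind the grasp point.
Start: joints at [64.521, 18.392, -4.016, 83.108, 1.295, 78.541, -3.26], TCP at [0.288, -0.583, 0.221] pointing down, gripper open.
Joint ranges: [-163.93, 163.93], [-17.29, 119.83], [-79.2, 71.16], [3.27, 140.29], [-89.18, 269.18], [5.43, 117.66], [-154.24, 154.24]. Speed limits (degrees/s): [147.25, 147.25, 180, 180, 180, 180, 180].

### API

Orientations are given as [roll, pitch, yaw] about the fixed x, y, z axes, in that order (R = Rz(yaw) Ry(pitch) Rx(roll)).
In Python, from cell import env, viewer, job gives the robot as it stands.
- The arm moves only by the tool move_arm, never from a script. Its argument "steps" is a list of rows, each a list of 7 numbers: the finger opening in cm, from 0 to 8.7, then the shift along the tool's x, y, z in cm, then the turn, a rotation vector about the tool's x, y, z in rad. In form: [[fingers, tx, ty, tz, wx, wy, wz], ...]. A call has 1 to 5 rows; each row shifts and turns the commanded pose from where the row before left it, along the tool's axes as they then stand; what a row does not reach is not made up. A row lasts 1/12 s, in which the tool goes at most 41.7 mm and 7.16 degrees, less where a joint would pass 70% of its speed; a pose out of reach is approached as far as the arm can. A call is refused whole if a number of a shift passes 4.17 or a number of a turn 0.125, either way. A call with a gripper value outside its range is refused whole. The fingers move at their own pace and stop on an object; "force" is the grip in N (left out, the last holds). Time passes only in rows, so rows that do not move let the fingers close. It gives the time, the measured TCP pose, the force and the opening at its end, in the units of the state.
- env.get_obs(): the state, without advancing time (a new reading comes with each control period).
- viewer.read_camera(name): name is "side" or "top" or "wrist"; returns a dict with "img" (400x640x3 uint8, red, green, blue), "vfov" (degrees; the focal length in pixels is half the picture's height over the tangent of half this angle, whatever the lens; pixels are square), "cx", "cy" (the principal point, pixels), "k1" (the pictures are not rectified: a ray, as slopes to the right and down, at radius r is drawn at 1 + k1 r^2 times it, then the intrinsics apply), "extrinsics" (4x4, takes a point from world to camera coordinates); the wrist camera has in their place "mount" (4x4, takes a point from camera to tool coordinates, whose origin is the TCP and whose axes are the flange's). Camera axes: x right, y down, z forward; pixel columns grow to the right and rows downward; lengths in m; the calibration is good to about 2 mm. A picture is of the moment at which its call begins: read the wrist's pose just before it. There is no depth.
- job.sign_off(): hands the job in, once; it reports no verdict.
The state is a dict: "time_s": time; "qpos": joint angles; "joint_velocities": joint speeds; "effort": joint torques, N m; "tool_pos": TCP position; "tool_rot": TCP orientation; "force": force on the tool from outside, world axes, zero at the start; "wrist_torque": the same for the moment, N m; "grip_width": finger opening in m.
Only numpy, scipy, OpenCV 4.12 (cv2) and the standard library are available. Lean on these libraries where they do the work, as an engineer would, in place of code of your own. Each camera call takes 0.05 s, during which the arm holds its last target.

### The job

On the assembly stand, swing the hold-down bar all the way up and leave it open, and draw the finished connector downhill along the slope until it is out from under the bridge. Set it down gently, flat on its flange, in the empty compartment of the open drawer - do not drop it - then slide the drawer fully shut without slamming or ramming it. Do not knock against the lamp tube, and leave the bottle, the screwdriver and the small plug where they are.

Things in the scene. Friction and masses are not known exactly. Their poses are not given: they have to be found in the camera images.
- connector: Bare aluminium connector housing, about 0.16 kg: a flange 78 long x 34 wide x 10 mm thick, with a block 50 long x 34 wide centred on it, top 26 mm above the underside. Origin: centre of the underside; x along the length (uphill at the start), z up. It starts on the stand's slope, rear flange end under the bridge, bar over it; friction holds it there when the bar is lifted.
- bar (a joint): Hold-down bar angle, rad: 0 = down along the slope over the connector, 1.45 = its stop, nearly square to the slope. A friction hinge (0.16 N m): it stays where it is left. Steel strap 18 mm wide, 8 mm thick; 83 to 91 mm from the hinge a toe reaches down 14 mm below its centre line, in front of the connector's block. Raised, it overhangs the connector: a gripper pointing straight down strikes it.
- bar_hinge (a point): Hinge of the bar: at x = 49, y = 0, z = 36 mm in the nest's frame; the hinge axis is the nest's y (level). The point has the nest's axes.
- bar_grip (a point): In the black grip tab at the free (downhill) end of the bar, 99 mm from the hinge along the bar and 12 mm above its centre line. The tab is 20 mm along the bar, 18 mm across (the width to pinch), from 5 mm below to 25 mm above the bar's centre line. The point turns with the bar.
- lamp: White lamp tube, 20 mm thick, 270 mm long, fixed level across above the stand on thin posts at its ends (128 mm either side). Origin: the stand's, on the table below the slope, x uphill; the tube's axis is at x = 50, z = 302 mm, parallel to y. Between tube and raised bar there is room for a gripper leaning back towards the robot, about square to the slope (25 to 35 degrees from vertical).
- drawer (a joint): How far the top drawer of the parts cabinet is open, m; 0 = fully shut against its stop. It starts 105 to 125 mm open, and slides with about 2 N of friction plus a light drag (6 N per m/s).
- lane (a point): Centre of the inner floor of the drawer's empty compartment, 68 mm above the table; axes as drawer_front, moves with the drawer. Compartment x from -74 to 71, y from -55 to 57 mm; walls 30 to 36 mm high. drawer_front's origin lies at x = -86, y = 33 mm from it. Only the front stretch, as long as the drawer is open, is uncovered. The narrow compartment beside it (+y) holds another connector.
- bottle: Bystander: bottle 56 mm across, 130 mm high, standing at the back; origin at its base.
- screwdriver: Bystander: screwdriver lying on the bench between the robot and the work, pointing roughly across.
- plug: Bystander: small round steel plug, 26 mm across, 45 mm high, standing between stand and cabinet; origin at its base.
- bridge (a point): Front edge of the steel bridge: the middle of its underside, at x = 25, z = 14 mm in the nest's frame (axes as nest). The bridge is 64 mm wide, 12 mm thick and reaches 32 mm uphill, with a back stop inside. It covers the connector's rear flange, so the connector must be drawn downhill (-x) at least 20 mm before it can be lifted.
- nest (a point): Sloping plate of the stand, 215 x 100 mm, falling 25 degrees towards the robot side. Origin on its surface, 124 mm above the table, within 5 mm of the connector's starting origin; x uphill, y across (level), z out of the slope. Guide rails 6 mm high beside the connector (3 mm play) from x = -53 to 25 mm; plate ends at x = -117 mm. The stand may be turned about the vertical.
- drawer_front (a point): White front panel of that drawer, 192 wide x 56 high x 12 mm thick. Origin: centre of the outer face, 88 mm above the table; x points into the cabinet (shutting direction), z up. A pull lip sticks out 11 mm near the lower edge (60 wide, 19 to 25 mm below the origin); push above it. The cabinet's top is 120 mm above the table, its body begins 12 mm behind the face of the shut drawer.
- cabinet: The parts cabinet with its drawers, grey and white plastic, 200 wide x 120 mm high, standing firmly on the bench. Origin on the table, x into the cabinet: the face of the shut top drawer is at x = 55 mm.
Mind the look-alikes: they are no part of the job. There is more than one size of the connector; the job needs the largest.

How it is judged (in metres and radians):
On the way, in this order (a step that is already met when the one before it is completed fails the run):
1. the bar is swung up (more than 0.9 rad) and stays (value of joint bar above 0.9 rad), for 0.2 s.
2. the connector has been drawn downhill out from under the bridge, the bar still up (x of connector in the frame of nest below -0.016 m and value of joint bar above 0.6 rad), for 0.1 s.
3. the connector rests flat in the empty compartment, let go, the drawer still open (x of connector in the frame of lane between -0.072 and 0.072 m and y of connector in the frame of lane between -0.056 and 0.058 m and z of connector in the frame of lane below 0.006 m and angle between connector's own z axis and vertical below 0.12 rad and contact force between the fingers and connector below 0.2 N and value of joint drawer above 0.02 m), for 0.1 s.
At the end, for the whole second after the job is handed in: The drawer is shut to within 3 mm, and the connector lies at rest inside its empty compartment, flat on its flange on the floor (within 6 mm and 0.12 rad) (value of joint drawer below 0.003 m and x of connector in the frame of lane between -0.072 and 0.072 m and y of connector in the frame of lane between -0.056 and 0.058 m and z of connector in the frame of lane below 0.006 m and angle between connector's own z axis and vertical below 0.12 rad and linear speed of connector below 0.02 m/s); the robot touches nothing.
It fails at once if the drawer is slammed (faster than 0.35 m/s) (velocity of joint drawer below -0.35 m/s).
It fails at once if the drawer or cabinet is rammed (more than 45 N from the fingers) (contact force between the fingers and cabinet above 45 N).
It fails at once if the connector is dropped into the drawer (loose more than 20 mm above its floor) (x of connector in the frame of lane between -0.09 and 0.09 m and y of connector in the frame of lane between -0.075 and 0.14 m and z of connector in the frame of lane above 0.02 m and contact force between the fingers and connector below 0.05 N).
It fails at once if the lamp is struck (more than 10 N) (contact force between lamp and anything else above 10 N).
It fails at once if the bottle, screwdriver or plug is displaced by more than 30 mm (distance of any of bottle, screwdriver, plug from where it was at the start of the episode above 0.03 m).
It also fails if it takes over 72 s, if anything falls off the work surface, if the arm or the gripper's body presses on something with over 40 N, if the wrist force passes 120 N, or if a joint passes its speed limit or range.

## Working session

There is one attempt and no reset: what is moved stays moved. The work goes in short steps, Python scripts to look and compute and a tool call to move; the robot and the scene stay as the last step left them, time stands still between calls to the robot, and variables do not carry over. Pictures are saved under pics/ and viewed, and the job is handed in when it is done.

Besides the shell and the picture viewer there is one more tool, called after "Call:" as name(argument=value, ...), one argument or row to a line, values as JSON. move_arm: Moves the arm, as the interface text tells. Its arguments: {"type":"object","properties":{"steps":{"type":"array"},"force":{"type":"number"}},"required":["steps"]}

```bash
ls; mkdir -p pics
python3 - <<'E'
from cell import env, viewer, job
import cv2, numpy as np
print(env.get_obs(), env.tip_reach)
for n in ["side","top","wrist"]:
    c=viewer.read_camera(n)
    cv2.imwrite(f"pics/{n}0.png",c["img"][:,:,::-1])
    print(n,{k:(np.round(v,4).tolist() if k!="img" else 0) for k,v in c.items()})
E
```

```text
pics
{'time_s': 0.0, 'qpos': array([64.51912785, 18.43718751, -4.01542299, 83.17665986,  1.29490556,
       78.54169489, -3.2591732 ]), 'joint_velocities': array([-0.00890697,  0.00247288, -0.08207861,  0.00162677,  0.0238488 ,
       -0.0208882 ,  0.08724807]), 'effort': array([-2.26180719e-04, -4.91297507e+01, -4.03852863e-01, -3.12527633e+01,
       -6.39656908e-02,  4.35798825e-02,  1.73731723e-04]), 'tool_pos': array([ 0.28757926, -0.58227921,  0.22016734]), 'tool_rot': array([-1.79889700e+02,  5.87369380e-03,  2.62913712e+01]), 'force': array([-0.34169151,  0.22900534,  0.27923682]), 'wrist_torque': array([0.02383348, 0.00526809, 0.00637811]), 'grip_width': 0.08673879060023548} 0.025
side {'img': 0, 'vfov': 46.4253, 'cx': 318.299, 'cy': 206.3504, 'k1': 0.0072, 'extrinsics': [[-0.9341, -0.3571, 0.003, 0.5323], [-0.2765, 0.7179, -0.6389, 0.2535], [0.226, -0.5976, -0.7693, 0.7341], [0.0, 0.0, 0.0, 1.0]]}
top {'img': 0, 'vfov': 48.2294, 'cx': 323.6735, 'cy': 197.1986, 'k1': -0.0679, 'extrinsics': [[0.0153, -0.9998, 0.0161, -0.0194], [-0.9947, -0.0168, -0.101, 0.6042], [0.1013, -0.0144, -0.9948, 0.7885], [0.0, 0.0, 0.0, 1.0]]}
wrist {'img': 0, 'vfov': 61.5683, 'cx': 319.6055, 'cy': 205.5485, 'k1': -0.0618, 'mount': [[-0.0005, -0.9664, -0.257, 0.0697], [1.0, -0.0004, -0.0007, -0.001], [0.0006, -0.257, 0.9664, -0.1641], [0.0, 0.0, 0.0, 1.0]]}
```

View pics/top0.png

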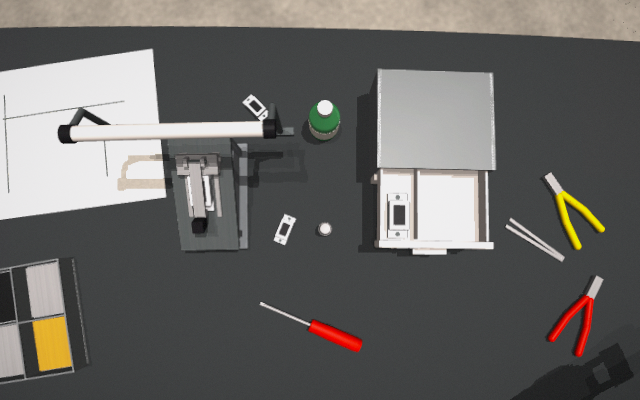

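View pics/side0.png

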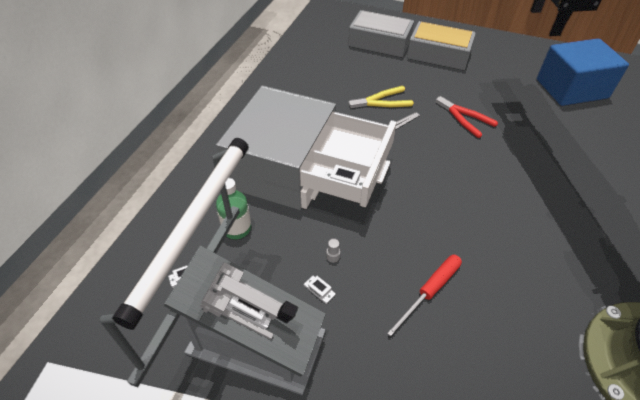

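View pics/wrist0.png

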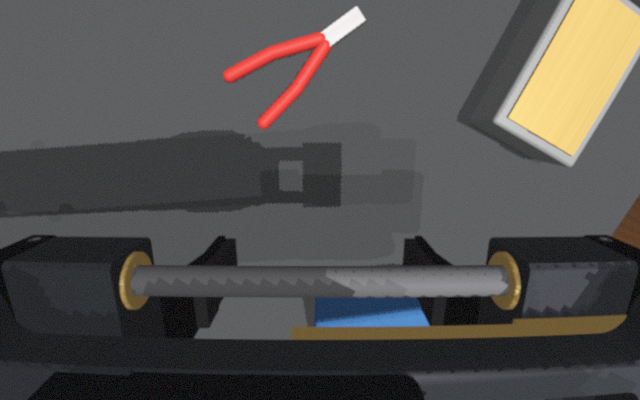

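The top view shows the stand at about (205,200) px, with the lamp tube running from (65,133) to (270,130). The open drawer is at about (435,205), with its empty compartment at (447,205). The bottle is at (324,118), the plug at (325,229) and the screwdriver at (310,325). I'll zoom in to measure.

```bash
cat > h.py <<'E'
import numpy as np, cv2
from scipy.spatial.transform import Rotation as R
from cell import env, viewer, job
def cam(n):
    o=env.get_obs(); c=viewer.read_camera(n)
    f=200/np.tan(np.radians(c["vfov"]/2)); c["K"]=np.array([[f,0,c["cx"]],[0,f,c["cy"]],[0,0,1]])
    if n=="wrist":
        T=np.eye(4); T[:3,:3]=R.from_euler("xyz",o["tool_rot"],degrees=True).as_matrix(); T[:3,3]=o["tool_pos"]
        c["E"]=np.linalg.inv(T@np.array(c["mount"]))
    else: c["E"]=np.array(c["extrinsics"])
    c["d"]=np.array([c["k1"],0,0,0,0.])
    return c
def ray(c,p):
    u=cv2.undistortPoints(np.array([[p]],float),c["K"],c["d"])[0,0]
    W=np.linalg.inv(c["E"]); d=W[:3,:3]@np.array([u[0],u[1],1]); return W[:3,3],d/np.linalg.norm(d)
def onz(c,p,z):
    o,d=ray(c,p); return o+d*(z-o[2])/d[2]
def tri(*cps):
    A=np.zeros((3,3));b=np.zeros(3)
    for c,p in cps:
        o,d=ray(c,p);P=np.eye(3)-np.outer(d,d);A+=P;b+=P@o
    X=np.linalg.solve(A,b)
    return X,[round(1e3*np.linalg.norm(np.cross(X-ray(c,p)[0],ray(c,p)[1])),1) for c,p in cps]
def proj(c,X):
    E=c["E"];r=cv2.Rodrigues(E[:3,:3])[0]
    return cv2.projectPoints(np.atleast_2d(np.array(X,float)),r,E[:3,3],c["K"],c["d"])[0][:,0]
def crop(c,x0,y0,x1,y1,s,name):
    im=c["img"][y0:y1,x0:x1,::-1]
    cv2.imwrite("pics/"+name+".png",cv2.resize(im,None,fx=s,fy=s,interpolation=cv2.INTER_CUBIC))
E
python3 - <<'E'
from h import *
t=cam("top");s=cam("side")
crop(t,150,110,310,260,5,"t_st"); crop(t,365,60,505,260,3,"t_cab")
crop(s,150,130,350,400,2,"x"); crop(s,160,240,340,390,4,"s_st"); crop(s,200,70,410,220,3.8,"s_cab")
E
```

```text
(no output)
```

View pics/t_st.png

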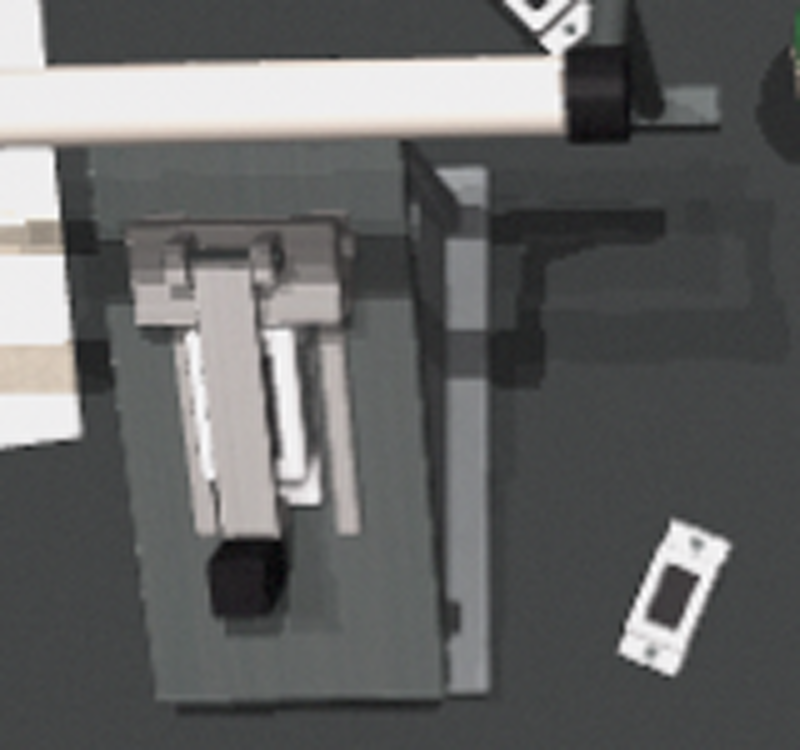

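View pics/s_st.png

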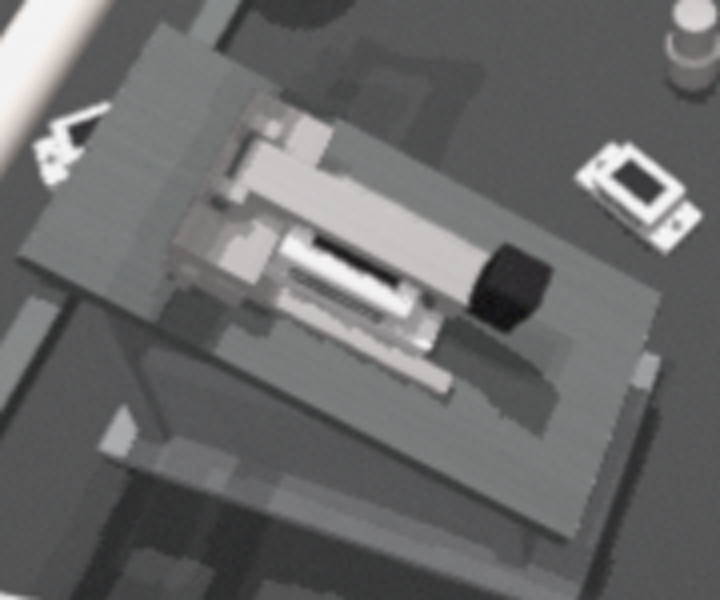

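View pics/t_cab.png

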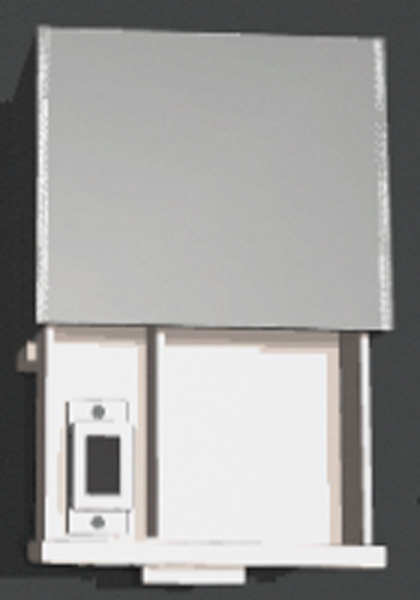

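View pics/s_cab.png

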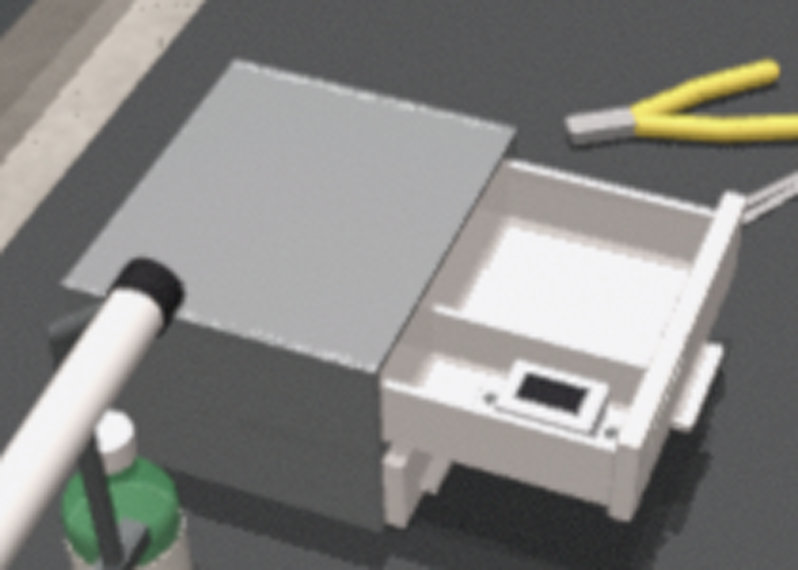

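```bash
cat > m1.py <<'E'
from h import *
np.set_printoptions(precision=4,suppress=True)
t=cam("top");s=cam("side")
T=lambda x,y:(150+x/5-.4,110+y/5-.4)
S=lambda x,y:(160+x/4-.4,240+y/4-.4)
TC=lambda x,y:(365+x/3-.3,60+y/3-.3)
SC=lambda x,y:(200+x/3.8-.4,70+y/3.8-.4)
print("plate dn L",tri((t,T(157,699)),(s,S(575,540))),onz(t,T(157,699),.0746))
print("plate dn R",tri((t,T(443,694)),(s,S(660,297))),onz(t,T(443,694),.0746))
print("plate up side", onz(s,S(20,256),.1654),onz(s,S(163,24),.1654))
print("rail end R", tri((t,T(347,533)),(s,S(0,0)))[0]*0, onz(t,T(347,533),.124-.053*.4226+.006*.906))
print("tab top corners?",)
print("lamp ends", onz(t,(67,133.5),.302),onz(t,(270,129),.302), tri((t,(67,133.5)),(s,(127,317))),tri((t,(270,129)),(s,(239,146))))
print("cab front top corners",tri((t,TC(37,324)),(s,SC(378,372))),tri((t,TC(392,330)),(s,SC(515,128))))
print(onz(t,TC(37,324),.12),onz(t,TC(392,330),.12))
print("cab back", onz(t,TC(40,28),.12),onz(t,TC(384,40),.12))
print("drawer front top outer", onz(t,TC(30,563),.116),onz(t,TC(386,566),.116),onz(s,SC(742,200),.116),onz(s,SC(630,445),.116))
print("comp walls inner front", onz(t,TC(150,541),.068),onz(t,TC(335,545),.068))
print("bottle cap",tri((t,(324.5,107)),(s,(231,186))))
print("plug",onz(t,(325,229),.045), "other",onz(t,(398,213),.078))
E
python3 m1.py
```

```text
plate dn L (array([0.5043, 0.2343, 0.0753]), [np.float64(1.4), np.float64(1.4)]) [0.5056 0.2349 0.0746]
plate dn R (array([0.5085, 0.1363, 0.0735]), [np.float64(0.7), np.float64(0.7)]) [0.5092 0.1363 0.0746]
plate up side [0.6962 0.242  0.1654] [0.6995 0.1431 0.1654]
rail end R [0. 0. 0.] [0.5621 0.1642 0.107 ]
tab top corners?
lamp ends [0.6521 0.3193 0.302 ] [0.6609 0.0623 0.302 ] (array([0.651 , 0.3182, 0.303 ]), [np.float64(0.9), np.float64(0.9)]) (array([0.6594, 0.0617, 0.3049]), [np.float64(0.8), np.float64(0.8)])
cab front top corners (array([ 0.6449, -0.0958,  0.1204]), [np.float64(0.8), np.float64(0.8)]) (array([ 0.6461, -0.2949,  0.1194]), [np.float64(0.4), np.float64(0.4)])
[ 0.6457 -0.0956  0.12  ] [ 0.6464 -0.2946  0.12  ]
cab back [ 0.8155 -0.0972  0.12  ] [ 0.8147 -0.2955  0.12  ]
drawer front top outer [ 0.515  -0.0928  0.116 ] [ 0.5156 -0.2898  0.116 ] [ 0.5156 -0.2854  0.116 ] [ 0.519  -0.0981  0.116 ]
comp walls inner front [ 0.5282 -0.169   0.068 ] [ 0.5272 -0.2786  0.068 ]
bottle cap (array([ 0.7413, -0.0088,  0.1232]), [np.float64(4.7), np.float64(4.7)])
plug [ 0.5458 -0.0127  0.045 ] other [ 0.5743 -0.1379  0.078 ]
```

```bash
cat >> h.py <<'E'
def ori(lean,yaw): return R.from_euler("xyz",[180,-lean,yaw],degrees=True)
YAW=2.1; N0=np.array([.6115,.189,.124])
RN=R.from_euler("z",YAW,degrees=True)*R.from_euler("y",-25,degrees=True)
def nest(p): return N0+RN.apply(np.array(p)/1000.)
def tonest(X): return RN.inv().apply(np.array(X)-N0)*1000
def tcp(g,lean,yaw=YAW): return np.array(g)-0.006*ori(lean,yaw).as_matrix()[:,2]
def plan(wps,fing,start=None):
    """wps: (tcp pos, lean, yaw, rows)"""
    if start is None:
        o=env.get_obs(); p=np.array(o["tool_pos"]); r=R.from_euler("xyz",o["tool_rot"],degrees=True)
    else: p,r=np.array(start[0]),ori(*start[1:])
    k=0
    for P,l,y,n in wps:
        P=np.array(P,float); r1=ori(l,y); p0=p.copy(); w=(r.inv()*r1).as_rotvec()/n
        for i in range(n):
            d=r.inv().apply((P-p0)/n)*100
            row=[fing]+[round(v,2) for v in d]+[round(v,3) for v in w]
            p=p+r.apply(np.array(row[1:4]))/100; r=r*R.from_rotvec(row[4:])
            print("[" +",".join(f"{v:g}" for v in row)+"],", "" if k%5<4 else f"  #{np.round(p,3)}"); k+=1
def st():
    o=env.get_obs(); print("t",round(o["time_s"],2),np.round(o["tool_pos"],4),np.round(o["tool_rot"],2),"F",np.round(o["force"],1),"w",round(o["grip_width"],4))
E
python3 - <<'E'
from h import *
t=cam("top");s=cam("side")
print(proj(t,[nest([-50,0,61]),nest([-50,0,48]),nest([0,0,26]),nest([25,0,14]),nest([49,0,36])]))
print(proj(s,[nest([-50,0,48]),nest([-60,0,61]),nest([-53,20,6]),nest([0,0,26])]))
print("tab tri",tri((t,(150+244/5,110+577/5)),(s,(160+510/4,240+288/4))))
g=nest([-50,0,48]);print(g)
plan([([.46,-.3,.25],0,14,10),([.46,.1,.26],15,5,11),(tcp(nest([-50,0,88]),28),28,2.1,6)],8)
E
```

```text
[[196.94420461 228.06790896]
 [198.9544248  224.79981808]
 [198.96317848 190.06158347]
 [199.15733788 172.6782484 ]
 [194.09448084 161.49324567]]
[[285.97786588 311.66936719]
 [295.8336902  312.26115571]
 [272.19056391 333.88741393]
 [249.01608982 299.55020821]]
tab tri (array([0.54438824, 0.18654894, 0.14657878]), [np.float64(0.6), np.float64(0.6)])
[0.54594299 0.18659613 0.14637186]
[8,2.8,-1.77,-0.29,0,0,0.021], 
[8,2.76,-1.83,-0.29,0,0,0.021], 
[8,2.72,-1.89,-0.29,0,0,0.021], 
[8,2.68,-1.95,-0.29,0,0,0.021], 
[8,2.64,-2,-0.29,0,0,0.021],   #[ 0.374 -0.441  0.236]
[8,2.59,-2.06,-0.29,0,0,0.021], 
[8,2.55,-2.11,-0.29,0,0,0.021], 
[8,2.51,-2.16,-0.29,0,0,0.021], 
[8,2.46,-2.22,-0.29,0,0,0.021], 
[8,2.41,-2.27,-0.29,0,0,0.021],   #[ 0.46 -0.3   0.25]
[8,0.9,-3.52,-0.09,-0.002,0.024,0.015], 
[8,0.84,-3.54,-0.08,-0.002,0.024,0.015], 
[8,0.79,-3.55,-0.06,-0.002,0.024,0.015], 
[8,0.74,-3.56,-0.05,-0.002,0.024,0.015], 
[8,0.69,-3.57,-0.04,-0.002,0.024,0.015],   #[ 0.46  -0.118  0.255]
[8,0.64,-3.58,-0.03,-0.002,0.024,0.015], 
[8,0.58,-3.59,-0.03,-0.002,0.024,0.015], 
[8,0.53,-3.6,-0.02,-0.002,0.024,0.015], 
[8,0.48,-3.61,-0.01,-0.002,0.024,0.015], 
[8,0.42,-3.61,-0.01,-0.002,0.024,0.015],   #[0.46  0.064 0.259]
[8,0.37,-3.62,-0.01,-0.002,0.024,0.015], 
[8,0.86,-1.33,1.48,-0.003,0.037,0.007], 
[8,0.8,-1.34,1.5,-0.003,0.037,0.007], 
[8,0.73,-1.35,1.53,-0.003,0.037,0.007], 
[8,0.66,-1.36,1.55,-0.003,0.037,0.007],   #[0.504 0.157 0.212]
[8,0.6,-1.37,1.57,-0.003,0.037,0.007], 
[8,0.53,-1.38,1.59,-0.003,0.037,0.007],
```

The tab measured from two views agrees with the nest model to about 2 mm, so I'm moving.

Call:
move_arm(
  steps=[
    [8,2.8,-1.8,-0.3,0,0,0.021],
    [8,2.75,-1.85,-0.3,0,0,0.021],
    [8,2.7,-1.9,-0.3,0,0,0.021],
    [8,2.7,-1.95,-0.3,0,0,0.021],
    [8,2.65,-2,-0.3,0,0,0.021],
  ],
)

```text
time_s: 0.87
tool_pos: [0.3744, -0.4394, 0.2365]
tool_rot: [180.0, -0.0, 20.2]
force: [0.2, 0.2, 0.0]
grip_width: 0.0803
```

Call:
move_arm(
  steps=[
    [8,2.6,-2.05,-0.3,0,0,0.021],
    [8,2.55,-2.1,-0.3,0,0,0.021],
    [8,2.5,-2.15,-0.3,0,0,0.021],
    [8,2.45,-2.2,-0.3,0,0,0.021],
    [8,2.4,-2.25,-0.3,0,0,0.021],
  ],
)

```text
time_s: 1.28
tool_pos: [0.4604, -0.2986, 0.2517]
tool_rot: [180.0, -0.0, 14.2]
force: [0.3, -0.6, 0.5]
grip_width: 0.0799
```

Call:
move_arm(
  steps=[
    [6,0.9,-3.5,-0.1,-0.002,0.024,0.015],
    [6,0.85,-3.5,-0.1,-0.002,0.024,0.015],
    [6,0.8,-3.55,-0.05,-0.002,0.024,0.015],
    [6,0.75,-3.55,-0.05,-0.002,0.024,0.015],
    [6,0.7,-3.55,-0.05,-0.002,0.024,0.015],
  ],
)

```text
time_s: 1.7
tool_pos: [0.4602, -0.1174, 0.2562]
tool_rot: [179.7, -7.0, 9.9]
force: [-0.2, 0.8, 0.9]
grip_width: 0.0612
```

Call:
move_arm(
  steps=[
    [6,0.65,-3.6,-0.05,-0.002,0.024,0.015],
    [6,0.6,-3.6,-0.05,-0.002,0.024,0.015],
    [6,0.55,-3.6,0,-0.002,0.024,0.015],
    [6,0.5,-3.6,0,-0.002,0.024,0.015],
    [6,0.4,-3.6,0,-0.002,0.024,0.015],
  ],
)

```text
time_s: 2.12
tool_pos: [0.4607, 0.0585, 0.2612]
tool_rot: [179.8, -13.7, 5.7]
force: [-0.7, -0.1, 0.6]
grip_width: 0.06
```

Run:
```python
from h import *
plan([(tcp(nest([-51,0,95]),28),28,2.1,5),(tcp(nest([-51,0,49]),28),28,2.1,4)],6)
```

```text
[6,1.12,-2.42,1.65,-0.004,0.05,0.012], 
[6,1,-2.44,1.69,-0.004,0.05,0.012], 
[6,0.89,-2.46,1.73,-0.004,0.05,0.012], 
[6,0.77,-2.47,1.76,-0.004,0.05,0.012], 
[6,0.65,-2.49,1.79,-0.004,0.05,0.012],   #[0.522 0.186 0.194]
[6,-0.06,-0,1.15,0.001,-0,-0], 
[6,-0.06,0,1.15,0.001,-0,-0], 
[6,-0.06,0,1.15,0.001,-0,-0], 
[6,-0.06,0,1.15,0.001,-0,-0],
```

Call:
move_arm(
  steps=[
    [6,1.1,-2.4,1.65,-0.004,0.05,0.012],
    [6,1.0,-2.45,1.7,-0.004,0.05,0.012],
    [6,0.9,-2.45,1.75,-0.004,0.05,0.012],
    [6,0.75,-2.45,1.75,-0.004,0.05,0.012],
    [6,0.65,-2.5,1.8,-0.004,0.05,0.012],
  ],
)

```text
time_s: 2.53
tool_pos: [0.5222, 0.186, 0.1928]
tool_rot: [-180.0, -28.1, 2.1]
force: [1.1, -0.7, -0.4]
grip_width: 0.0602
```

Run:
```python
from h import *
w=cam("wrist");st();print(tonest(env.get_obs()["tool_pos"]))
im=w["img"].copy()
for p in proj(w,[nest([-50,0,61]),nest([-60,9,61]),nest([-60,-9,61])]): cv2.circle(im,(int(p[0]),int(p[1])),3,(255,0,0),1)
w["img"]=im;crop(w,0,0,640,400,1.2,"w1")
plan([(tcp(nest([-51,0,49]),28),28,2.1,4)],6)
```

```text
t 2.58 [0.5199 0.1924 0.1894] [-179.85  -28.01    2.5 ] F [-2.5  3.5 -0.8] w 0.0601
[-55.24321343   6.7139755   97.92916589]
[6,0.04,0.17,1.08,-0.001,-0,0.002], 
[6,0.04,0.17,1.08,-0.001,-0,0.002], 
[6,0.04,0.17,1.08,-0.001,-0,0.002], 
[6,0.04,0.17,1.08,-0.001,-0,0.002],
```

View pics/w1.png

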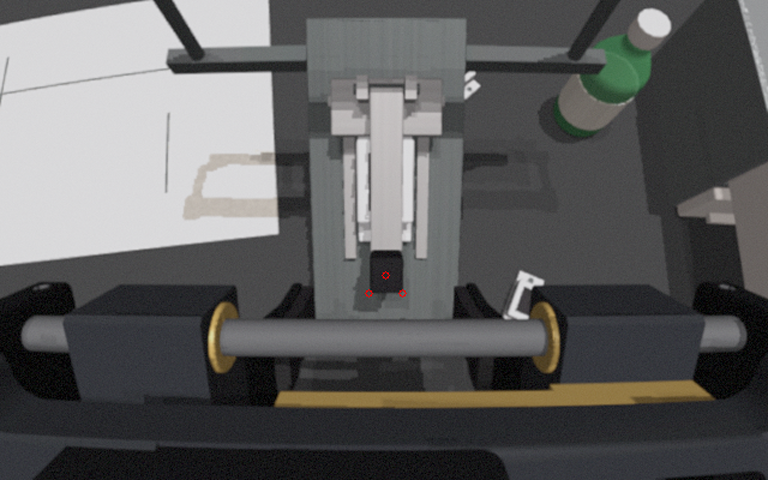

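The wrist view shows the tab at (322,226) px native, right on the predicted marks. The arm was still settling by a few mm, so I'm descending from the commanded pose.

Call:
move_arm(
  steps=[
    [6,-0.05,0,0.8,0,0,0],
    [6,-0.05,0,1.2,0,0,0],
    [6,-0.05,0,1.2,0,0,0],
    [6,-0.05,0,0.9,0,0,0],
    [6,0,0,0.4,0,0,0],
  ],
)

```text
time_s: 3.0
tool_pos: [0.5413, 0.1833, 0.1507]
tool_rot: [180.0, -27.8, 2.0]
force: [-0.4, 0.1, 0.4]
grip_width: 0.0597
```

Run:
```python
from h import *
st();o=env.get_obs();print(tonest(o["tool_pos"]+.006*R.from_euler("xyz",o["tool_rot"],degrees=True).as_matrix()[:,2]))
```

```text
t 3.0 [0.5413 0.1833 0.1507] [179.96 -27.78   2.03] F [-0.4  0.1  0.4] w 0.0597
[-52.14544101  -3.09774362  47.92872611]
```

Call:
move_arm(
  steps=[
    [6,0,0,0,0,0,0],
    [6,0,0,0,0,0,0],
  ],
)

```text
time_s: 3.17
tool_pos: [0.5415, 0.1843, 0.1521]
tool_rot: [180.0, -27.9, 2.1]
force: [-0.4, -0.5, 0.5]
grip_width: 0.0602
```

Call:
move_arm(
  steps=[
    [6,0.1,-0.2,0.1,0,0,0],
    [2.5,0,0,0,0,0,0],
    [1.2,0,0,0,0,0,0],
    [1.2,0,0,0,0,0,0],
    [1.2,0,0,0,0,0,0],
  ],
  force=12,
)

```text
time_s: 3.58
tool_pos: [0.5426, 0.187, 0.1517]
tool_rot: [180.0, -27.9, 2.1]
force: [0.3, 0.2, 0.1]
grip_width: 0.0409
```

Call:
move_arm(
  steps=[
    [1.2,0,0,0,0,0,0],
    [1.2,0,0,0,0,0,0],
    [1.2,0,0,0,0,0,0],
    [1.2,0,0,0,0,0,0],
  ],
)

```text
time_s: 3.92
tool_pos: [0.5426, 0.1855, 0.1514]
tool_rot: [179.9, -27.9, 2.1]
force: [-1.8, -2.9, 1.5]
grip_width: 0.0178
```

Run:
```python
from h import *
o=env.get_obs();g=tonest(o["tool_pos"]+.006*R.from_euler("xyz",o["tool_rot"],degrees=True).as_matrix()[:,2]);print(g)
d,h=49-g[0],g[2]-36
def P(a): return tcp(nest([49-d*np.cos(a)+h*np.sin(a),0,36+d*np.sin(a)+h*np.cos(a)]),28)
print(tonest(P(1.43)))
plan([(P(a),28,2.1,1) for a in np.linspace(0,1.43,16)[1:]],1.2,start=(P(0),28,2.1))
```

```text
[-50.60631194  -1.0099322   47.99979911]
[4.65891264e+01 1.15033722e-14 1.42296392e+02]
[1.2,0.21,0,-0.93,0,0,0], 
[1.2,0.3,-0,-0.91,0,0,0], 
[1.2,0.38,-0,-0.88,0,0,0], 
[1.2,0.46,0,-0.83,0,0,0], 
[1.2,0.54,0,-0.79,0,0,0],   #[0.539 0.186 0.199]
[1.2,0.61,0,-0.74,0,0,0], 
[1.2,0.68,0,-0.67,0,0,0], 
[1.2,0.75,0,-0.6,0,0,0], 
[1.2,0.79,0,-0.53,0,0,0], 
[1.2,0.84,-0,-0.46,0,0,0],   #[0.557 0.187 0.242]
[1.2,0.89,0,-0.37,0,0,0], 
[1.2,0.91,0,-0.28,0,0,0], 
[1.2,0.93,0,-0.2,0,0,0], 
[1.2,0.95,-0,-0.1,0,0,0], 
[1.2,0.96,-0,-0.02,0,0,0],   #[0.594 0.188 0.273]
```

Call:
move_arm(
  steps=[
    [1.2,0.2,0,-0.93,0,0,0],
    [1.2,0.3,0,-0.91,0,0,0],
    [1.2,0.38,0,-0.88,0,0,0],
    [1.2,0.46,0,-0.83,0,0,0],
    [1.2,0.54,0,-0.79,0,0,0],
  ],
)

```text
time_s: 4.33
tool_pos: [0.5402, 0.1854, 0.1995]
tool_rot: [180.0, -28.0, 2.1]
force: [8.9, -1.9, -5.4]
grip_width: 0.0173
```

Call:
move_arm(
  steps=[
    [1.2,0.61,0,-0.74,0,0,0],
    [1.2,0.68,0,-0.67,0,0,0],
    [1.2,0.75,0,-0.6,0,0,0],
    [1.2,0.79,0,-0.53,0,0,0],
    [1.2,0.84,0,-0.46,0,0,0],
  ],
)

```text
time_s: 4.75
tool_pos: [0.5576, 0.186, 0.2415]
tool_rot: [180.0, -27.8, 2.1]
force: [7.7, -0.9, -8.9]
grip_width: 0.0173
```

Run:
```python
from h import *
st();s=cam("side");crop(s,150,180,350,390,3,"s2")
```

```text
t 4.75 [0.5576 0.186  0.2415] [179.95 -27.84   2.07] F [ 7.7 -0.9 -8.9] w 0.0173
```

View pics/s2.png

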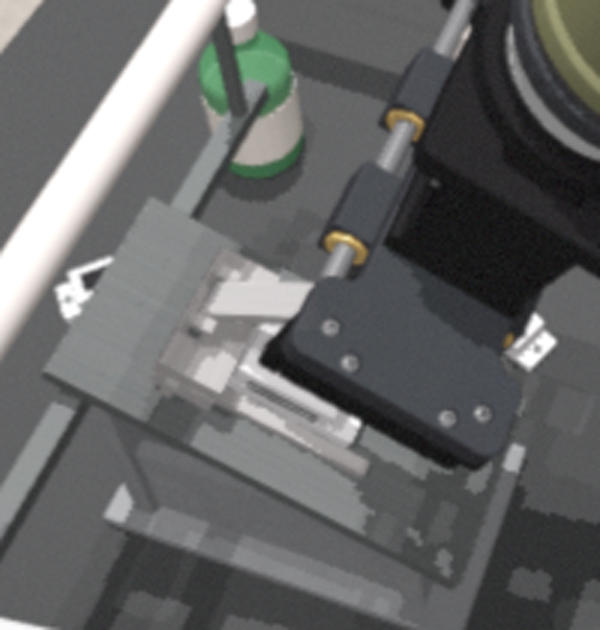

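The bar is rising with the gripper and the tube is well clear, so I'll continue.

Call:
move_arm(
  steps=[
    [1.2,0.89,0,-0.37,0,0,0],
    [1.2,0.91,0,-0.28,0,0,0],
    [1.2,0.93,0,-0.2,0,0,0],
    [1.2,0.95,0,-0.1,0,0,0],
    [1.2,0.96,0,-0.02,0,0,0],
  ],
)

```text
time_s: 5.22
tool_pos: [0.5945, 0.1875, 0.2733]
tool_rot: [179.9, -27.8, 2.1]
force: [-1.9, -4.6, -1.8]
grip_width: 0.0173
```

Run:
```python
from h import *
st();s=cam("side");crop(s,150,130,350,340,3,"s3"); t=cam("top");crop(t,130,100,290,250,4,"t3")
```

```text
t 5.22 [0.5945 0.1875 0.2733] [179.88 -27.85   2.09] F [-1.9 -4.6 -1.8] w 0.0173
```

View pics/s3.png

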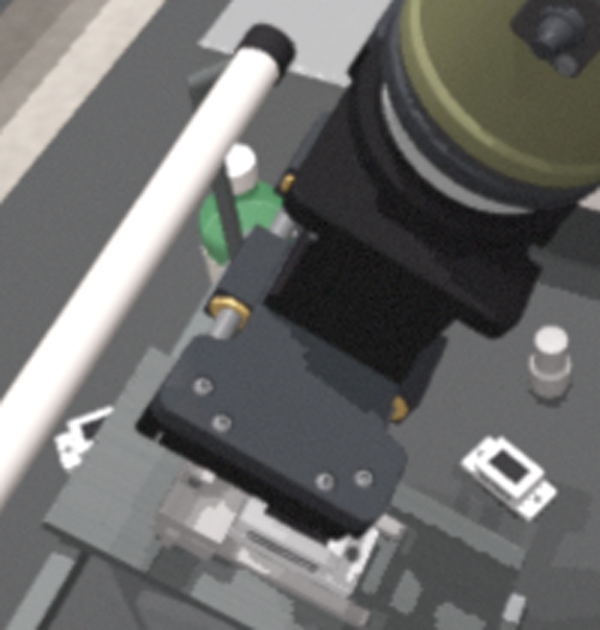

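Call:
move_arm(
  steps=[
    [1.2,0.2,0,0,0,0,0],
    [3,0,0,0,0,0,0],
    [5,0,0,0,0,0,0],
    [5,0,0,0,0,0,0],
    [5,0,0,-1,0,0,0],
  ],
)

```text
time_s: 5.73
tool_pos: [0.5904, 0.1898, 0.2814]
tool_rot: [-179.9, -27.8, 2.2]
force: [-0.2, -0.1, 0.8]
grip_width: 0.0365
```

Call:
move_arm(
  steps=[
    [5,0,0,-1.5,0,0,0],
    [5,0,0,-2,0,0,0],
    [5,0,0,-2.5,0,0,0],
    [5,-1,0,-1,0,0,0],
    [5,-3,0,0,0,0,0],
  ],
)

```text
time_s: 6.15
tool_pos: [0.5256, 0.1881, 0.332]
tool_rot: [-179.8, -28.4, 2.1]
force: [-24.7, -20.2, 30.6]
grip_width: 0.0497
```

Call:
move_arm(
  steps=[
    [5,-3,0,0,0,0,0],
    [5,-3,0,0,0,0,0],
    [5,-1.5,0,0,0,0,0],
    [5,0,0,0,0,0,0],
  ],
)

```text
time_s: 6.48
tool_pos: [0.5008, 0.1906, 0.3233]
tool_rot: [-179.9, -28.2, 2.5]
force: [-0.0, 1.1, -0.2]
grip_width: 0.0496
```

Run:
```python
from h import *
st();print(tonest(env.get_obs()["tool_pos"]));s=cam("side");crop(s,150,130,350,340,3,"s4"); w=cam("wrist");crop(w,0,0,640,400,1.2,"w4");t=cam("top");crop(t,130,100,290,250,4,"t4")
```

```text
t 6.48 [0.5008 0.1906 0.3233] [-179.93  -28.23    2.48] F [-0.   1.1 -0.2] w 0.0496
[-15.96115052   5.62927917 227.31970064]
```

View pics/s4.png

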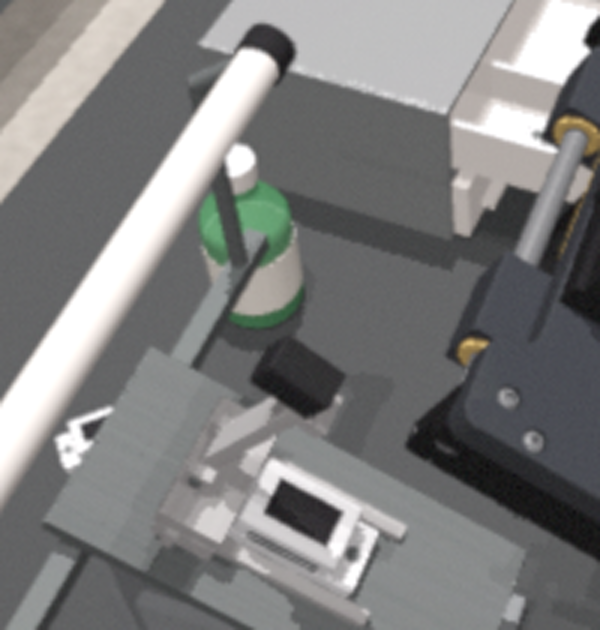

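View pics/w4.png

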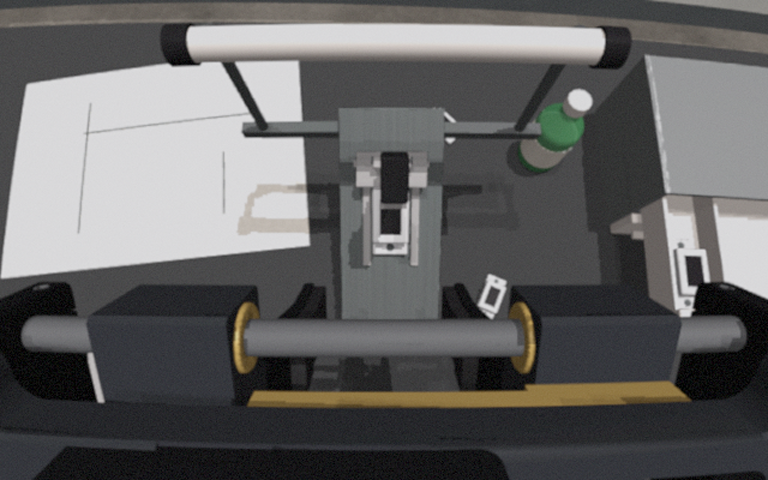

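View pics/t4.png

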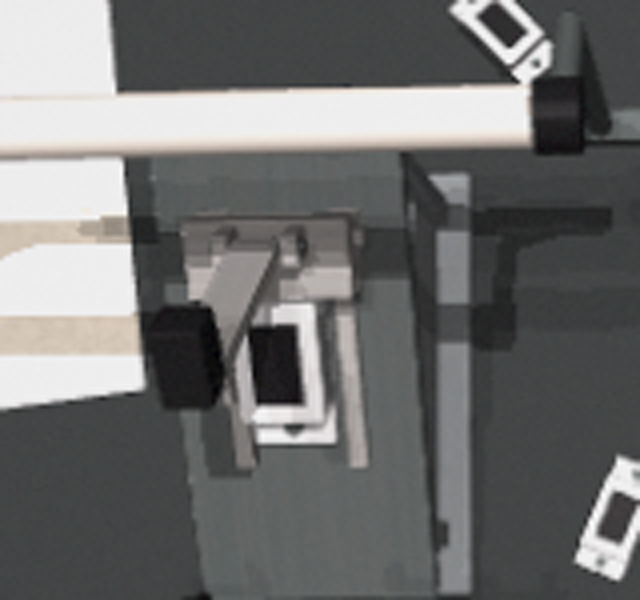

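Run:
```python
from h import *
t=cam("top");s=cam("side")
def bg(a): return nest([49-99*np.cos(a)+12*np.sin(a),0,36+99*np.sin(a)+12*np.cos(a)])
for a in (1.2,1.3,1.4,1.45): print(a,(proj(s,bg(a))-[150,130])*3,(proj(t,bg(a))-[130,100])*4)
for X in ([-39,17,10],[-39,-17,10],[-25,17,26],[-25,-17,26],[25,17,26]): print(X,(proj(s,nest(X))-[150,130])*3,(proj(t,nest(X))-[130,100])*4)
```

```text
1.2 [[320.2513506  394.99836024]] [[191.94747624 391.38967048]]
1.3 [[300.14280785 381.24322306]] [[186.74461621 365.46420193]]
1.4 [[278.7942792  368.14998686]] [[182.28172727 337.75189057]]
1.45 [[267.74396938 361.91245151]] [[180.35470867 323.34033079]]
[-39, 17, 10] [[345.64733388 589.86992947]] [[253.8268858  439.25120133]]
[-39, -17, 10] [[373.40580913 527.22139868]] [[336.45355804 437.6634112 ]]
[-25, 17, 26] [[329.83340794 566.1349269 ]] [[239.97629121 420.6695687 ]]
[-25, -17, 26] [[358.69980221 502.85718974]] [[324.84858264 419.0225188 ]]
[25, 17, 26] [[232.67430331 514.70765144]] [[225.89552334 300.16497622]]
```

Run:
```python
from h import *
st()
plan([(tcp(nest([-5,0,133]),28),28,2.1,5)],0)
```

```text
t 6.73 [0.5037 0.1846 0.3238] [179.92 -28.33   1.87] F [0.6 0.1 0.6] w 0.0497
[0,0.06,-0.01,1.76,0.001,-0.001,-0.001], 
[0,0.06,-0.01,1.76,0.001,-0.001,-0.001], 
[0,0.06,-0.01,1.76,0.001,-0.001,-0.001], 
[0,0.06,-0.01,1.76,0.001,-0.001,-0.001], 
[0,0.06,-0.01,1.76,0.001,-0.001,-0.001],   #[0.548 0.187 0.248]
```

Call:
move_arm(
  steps=[
    [0,0,0,1.3,0,0,0],
    [0,0,0,2,0,0,0],
    [0,0,0,2.2,0,0,0],
    [0,0,0,2,0,0,0],
    [0,0,0,1.3,0,0,0],
  ],
)

```text
time_s: 7.15
tool_pos: [0.5458, 0.1838, 0.2437]
tool_rot: [179.9, -28.2, 1.7]
force: [-0.5, 0.4, -0.7]
grip_width: 0.0242
```

Call:
move_arm(
  steps=[
    [0,0,0,0,0,0,0],
    [0,0.4,0,0,0,0,0],
    [0,0.5,0,0,0,0,0],
    [0,0.5,0,0,0,0,0],
    [0,0.4,0,0,0,0,0],
  ],
)

```text
time_s: 7.57
tool_pos: [0.5618, 0.1872, 0.256]
tool_rot: [180.0, -28.4, 1.9]
force: [1.2, -0.1, -0.8]
grip_width: 0.0012
```

Run:
```python
from h import *
st();print(tonest(env.get_obs()["tool_pos"]));s=cam("side");crop(s,150,130,350,340,3,"s5");
```

```text
t 7.57 [0.5618 0.1872 0.256 ] [179.97 -28.41   1.92] F [ 1.2 -0.1 -0.8] w 0.0012
[1.07704255e+01 6.78708298e-02 1.40654709e+02]
```

View pics/s5.png

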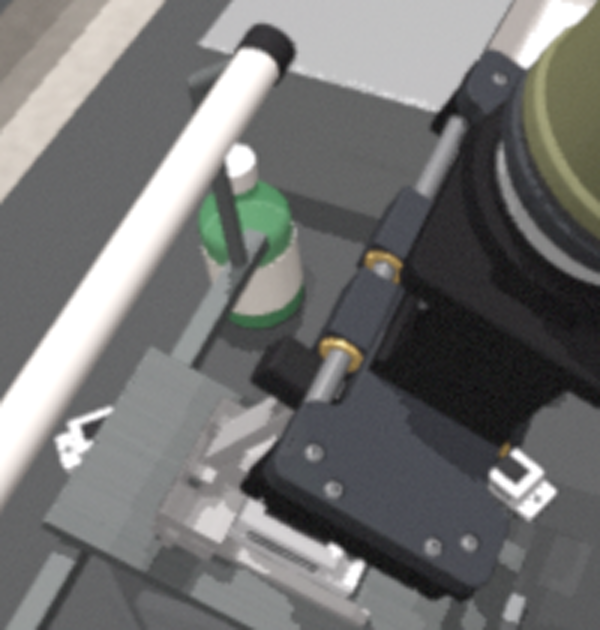

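Call:
move_arm(
  steps=[
    [0,0.2,0,0,0,0,0],
    [0,0.2,0,0,0,0,0],
    [0,0.2,0,0,0,0,0],
    [0,0,0,0,0,0,0],
  ],
)

```text
time_s: 7.95
tool_pos: [0.5656, 0.1878, 0.2573]
tool_rot: [179.9, -28.2, 2.0]
force: [-3.8, -0.9, 4.4]
grip_width: 0.0008
```

Call:
move_arm(
  steps=[
    [0,0.2,0,0,0,0,0],
    [0,0.2,0,0,0,0,0],
    [0,0.0,0,0,0,0,0],
  ],
)

```text
time_s: 8.2
tool_pos: [0.5694, 0.1879, 0.26]
tool_rot: [179.9, -28.3, 2.0]
force: [-5.3, -1.8, 6.0]
grip_width: 0.0004
```

Run:
```python
from h import *
st();print(tonest(env.get_obs()["tool_pos"]));s=cam("side");crop(s,150,130,350,340,3,"s6");w=cam("wrist");crop(w,0,0,640,400,1.2,"w6")
```

```text
t 8.2 [0.5694 0.1879 0.26  ] [179.9  -28.3    2.01] F [-5.3 -1.8  6. ] w 0.0004
[ 19.34633836   0.43731388 141.06704008]
```

View pics/s6.png

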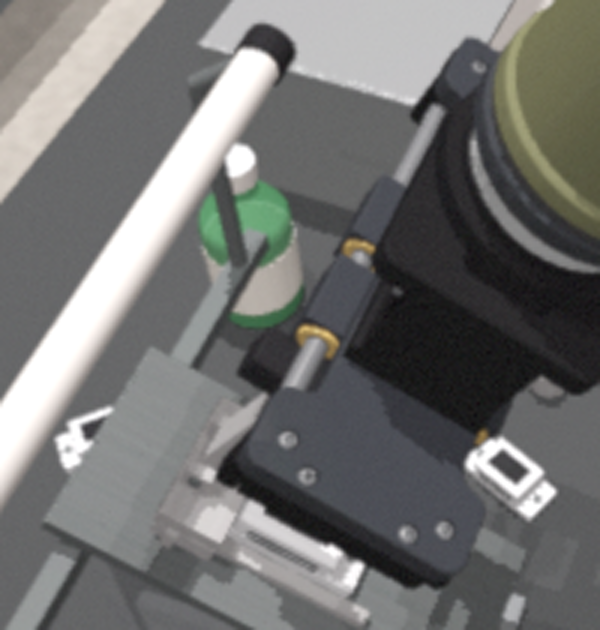

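View pics/w6.png

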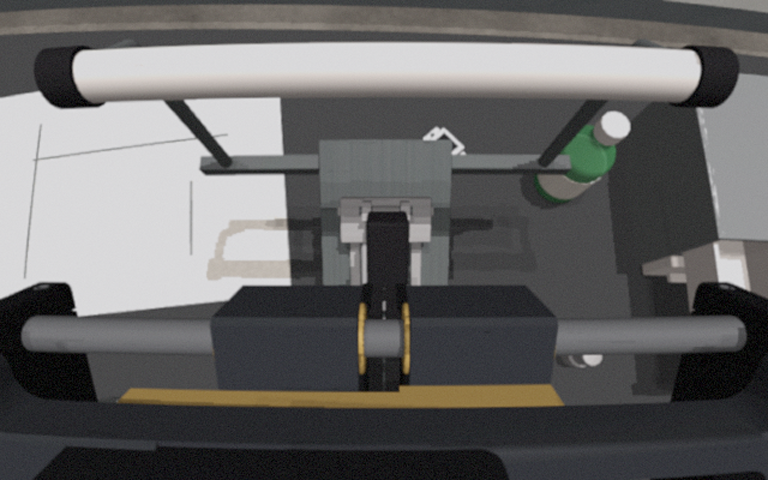

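Call:
move_arm(
  steps=[
    [0,0.25,0,0,0,0,0],
    [0,0.25,0,0,0,0,0],
    [0,0.25,0,0,0,0,0],
    [0,0.0,0,0,0,0,0],
  ],
)

```text
time_s: 8.63
tool_pos: [0.5732, 0.1881, 0.2623]
tool_rot: [179.8, -28.0, 2.0]
force: [-18.1, -3.3, 11.3]
grip_width: 0.0004
```

Run:
```python
from h import *
st();print(tonest(env.get_obs()["tool_pos"]));s=cam("side");crop(s,150,130,350,340,3,"s7")
```

```text
t 8.63 [0.5732 0.1881 0.2623] [179.81 -27.95   2.03] F [-18.1  -3.3  11.3] w 0.0004
[ 23.77852475   0.50239111 141.5210492 ]
```

View pics/s7.png

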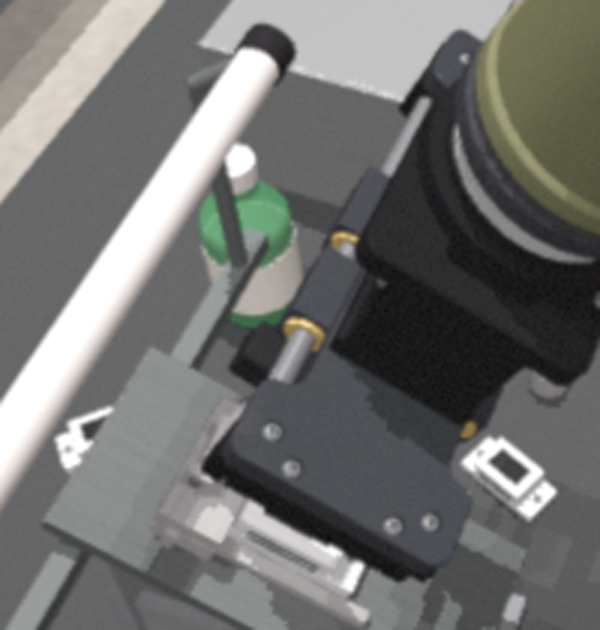

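Run:
```python
from h import *
st()
ax=ori(33,2.1).as_matrix()[:,2]
G=nest([-14,-1,28.5]);T=tcp(G,33)
plan([(nest([5,0,141]),28,2.1,2),(T-ax*.075,33,2.1,5),(T,33,2.1,7)],5)
```

```text
t 8.68 [0.5732 0.1881 0.2623] [179.81 -27.97   2.03] F [-18.3  -3.4  11.6] w 0.0005
[5,-0.94,0.03,-0.02,0.002,0,-0.001], 
[5,-0.94,0.02,-0.02,0.002,0,-0.001], 
[5,-0.64,0.02,0.61,-0,0.018,0], 
[5,-0.65,0.02,0.6,-0,0.018,0], 
[5,-0.66,0.02,0.59,-0,0.018,0],   #[0.548 0.186 0.229]
[5,-0.67,0.02,0.58,-0,0.018,0], 
[5,-0.68,0.02,0.57,-0,0.018,0], 
[5,-0,-0,1.07,-0,-0,0], 
[5,-0,-0,1.07,-0,-0,0], 
[5,-0,-0,1.07,-0,-0,0],   #[0.56  0.186 0.185]
[5,-0,-0,1.07,-0,-0,0], 
[5,-0,-0,1.07,-0,-0,0], 
[5,-0,-0,1.07,-0,-0,0], 
[5,-0,-0,1.07,-0,-0,0],
```

Call:
move_arm(
  steps=[
    [0,-1.0,0,0,0,0,0],
    [0,-1.1,0,0,0,0,0],
    [5,-0.65,0,0.6,0,0.018,0],
    [5,-0.65,0,0.6,0,0.018,0],
    [5,-0.65,0,0.6,0,0.018,0],
  ],
)

```text
time_s: 9.1
tool_pos: [0.5492, 0.1872, 0.2269]
tool_rot: [179.9, -31.4, 2.0]
force: [0.3, 0.4, 0.0]
grip_width: 0.0128
```

Call:
move_arm(
  steps=[
    [5,-0.65,0,0.6,0,0.018,0],
    [5,-0.7,0,0.6,0,0.018,0],
    [5,0,0,0,0,0,0],
    [5,0,0,0,0,0,0],
  ],
)

```text
time_s: 9.43
tool_pos: [0.5438, 0.1866, 0.2093]
tool_rot: [179.9, -33.4, 2.1]
force: [-0.6, -0.6, 0.4]
grip_width: 0.0392
```

Run:
```python
from h import *
st()
ax=ori(33,2.1).as_matrix()[:,2]
G=nest([-14,-1,28.5]);T=tcp(G,33)
plan([(T,33,2.1,7)],5)
s=cam("side");crop(s,150,130,350,340,3,"s8");w=cam("wrist");crop(w,0,0,640,400,1.2,"w8");print(proj(w,[nest([-25,17,26]),nest([-25,-17,26])])*1.2)
```

```text
t 9.43 [0.5438 0.1866 0.2093] [179.87 -33.35   2.05] F [-0.6 -0.6  0.4] w 0.0392
[5,-0,0.01,1.03,0,-0.001,-0], 
[5,0,0.01,1.03,0,-0.001,-0], 
[5,0,0.01,1.03,0,-0.001,-0], 
[5,0,0.01,1.03,0,-0.001,-0], 
[5,0,0.01,1.03,0,-0.001,-0],   #[0.572 0.187 0.166]
[5,0.01,0.01,1.03,0,-0.001,-0], 
[5,0.01,0.01,1.03,0,-0.001,-0], 
[[358.59536608 273.0917058 ]
 [411.89696133 272.9499114 ]]
```

View pics/s8.png

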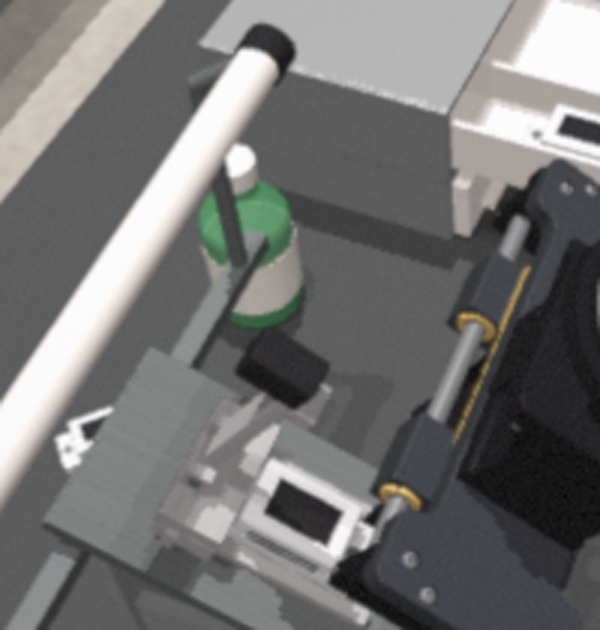

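View pics/w8.png

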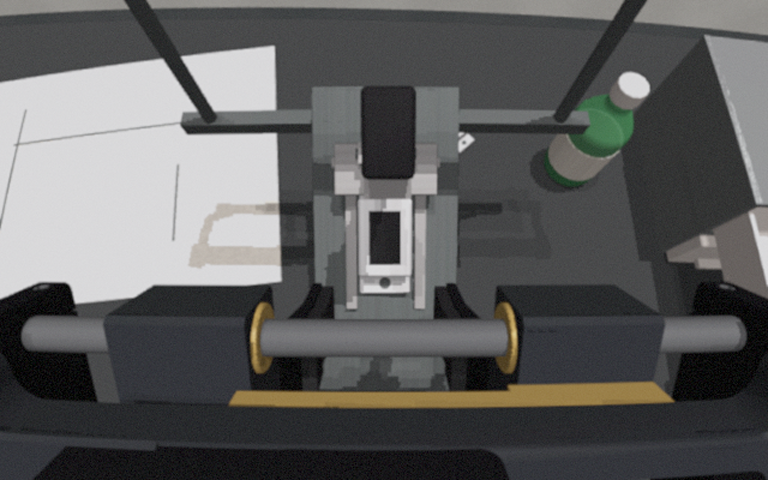

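Call:
move_arm(
  steps=[
    [5,-0.1,0,0.5,0,0,0],
    [5,-0.1,0,1.0,0,0,0],
    [5,0,0,1.3,0,0,0],
    [5,0,0,1.3,0,0,0],
    [5,0,0,1.2,0,0,0],
  ],
)

```text
time_s: 9.95
tool_pos: [0.5723, 0.1874, 0.1632]
tool_rot: [179.9, -33.4, 2.0]
force: [0.0, -0.7, 0.4]
grip_width: 0.05
```

Call:
move_arm(
  steps=[
    [5,0,0,0.9,0,0,0],
    [5,0,0,0.7,0,0,0],
    [5,0,0,0.2,0,0,0],
    [5,0,0,0,0,0,0],
  ],
)

```text
time_s: 10.28
tool_pos: [0.5816, 0.1877, 0.1485]
tool_rot: [179.9, -33.3, 2.0]
force: [-0.2, 0.1, -0.5]
grip_width: 0.05
```

Run:
```python
from h import *
st();o=env.get_obs();print(tonest(o["tool_pos"]+.006*R.from_euler("xyz",o["tool_rot"],degrees=True).as_matrix()[:,2]))
```

```text
t 10.28 [0.5816 0.1877 0.1485] [179.9  -33.33   1.98] F [-0.2  0.1 -0.5] w 0.05
[-15.90517155  -0.22819217  28.90191623]
```

Right on target. Now I'll close on the block.

Call:
move_arm(
  steps=[
    [3.0,0,0,0,0,0,0],
    [2.8,0,0,0,0,0,0],
    [2.8,0,0,0,0,0,0],
    [2.8,0,0,0,0,0,0],
    [2.8,0,0,0,0,0,0],
  ],
  force=30,
)

```text
time_s: 10.7
tool_pos: [0.5817, 0.188, 0.1498]
tool_rot: [179.9, -33.4, 2.0]
force: [0.7, 0.8, 0.2]
grip_width: 0.0298
```

Call:
move_arm(
  steps=[
    [2.8,0,0,0,0,0,0],
    [2.8,0,0,0,0,0,0],
  ],
)

```text
time_s: 10.87
tool_pos: [0.5816, 0.1879, 0.1495]
tool_rot: [179.9, -33.4, 2.0]
force: [-0.4, -0.5, -0.6]
grip_width: 0.0286
```

Run:
```python
from h import *
st();o=env.get_obs();r=R.from_euler("xyz",o["tool_rot"],degrees=True)
d=r.inv().apply(RN.apply([-1,0,0]));print("downhill in tool axes",d, "nest z",r.inv().apply(RN.apply([0,0,1])))
```

```text
t 10.87 [0.5816 0.1879 0.1495] [179.91 -33.42   1.99] F [-0.4 -0.5 -0.6] w 0.0286
downhill in tool axes [-0.98922035  0.00195937 -0.1464215 ] nest z [ 0.14642588  0.00231781 -0.98921893]
```

Run:
```python
from h import *
w=cam("wrist");crop(w,0,0,640,400,1.2,"w9");s=cam("side");crop(s,180,200,340,340,4.5,"s9");t=cam("top");crop(t,130,100,290,250,4,"t9")
```

```text
(no output)
```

View pics/w9.png

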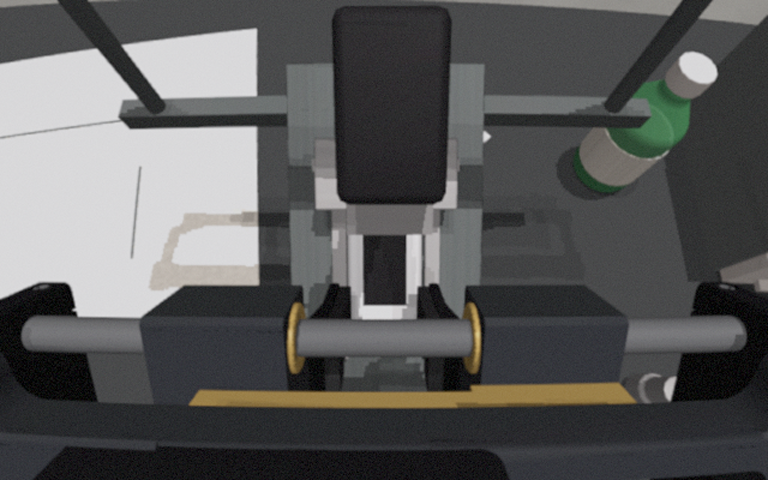

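View pics/s9.png

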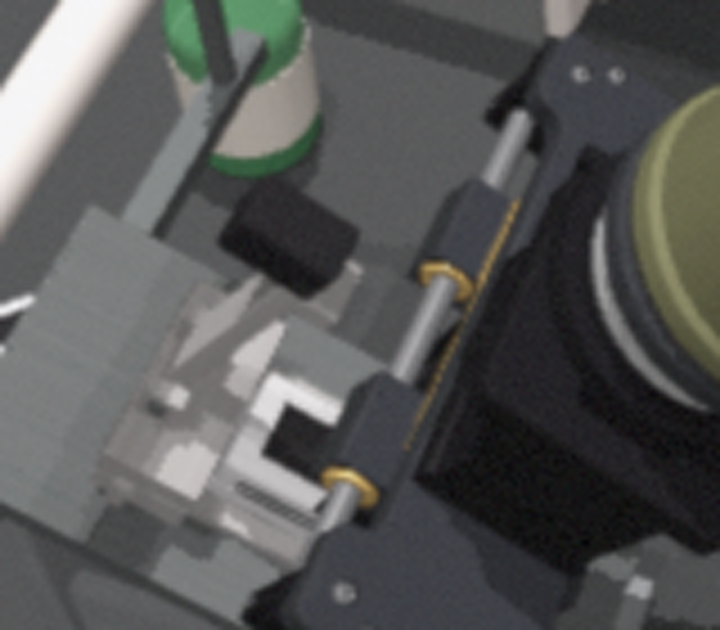

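Call:
move_arm(
  steps=[
    [1.5,0,0,0,0,0,0],
    [1.5,0,0,0,0,0,0],
  ],
)

```text
time_s: 11.18
tool_pos: [0.5816, 0.1878, 0.1493]
tool_rot: [179.9, -33.4, 2.0]
force: [0.6, 0.7, -0.4]
grip_width: 0.0212
```

Something is off: the jaws have closed to 21 mm, so the block (34 mm) isn't between the pads. I'll check where the fingertips really are.

Run:
```python
from h import *
o=env.get_obs();st();r=R.from_euler("xyz",o["tool_rot"],degrees=True)
tp=lambda p:o["tool_pos"]+r.apply(np.array(p)/1000.)
w=cam("wrist");s=cam("side")
pts=[tp([sx*9.5,sy*10.6,25]) for sx in(-1,1) for sy in(-1,1)]
for c,n,b,k in ((w,"w10",(200,180,450,360),3),(s,"s10",(200,250,320,360),6)):
    for p in proj(c,pts): cv2.circle(c["img"],(int(p[0]),int(p[1])),1,(255,0,0),-1)
    for p in proj(c,[nest([x,y,26]) for x in(-27,23) for y in (17,-17)]): cv2.circle(c["img"],(int(p[0]),int(p[1])),1,(0,255,0),-1)
    crop(c,*b,k,n)
```

```text
t 11.18 [0.5816 0.1878 0.1493] [179.91 -33.4    1.99] F [ 0.6  0.7 -0.4] w 0.0212
```

View pics/w10.png

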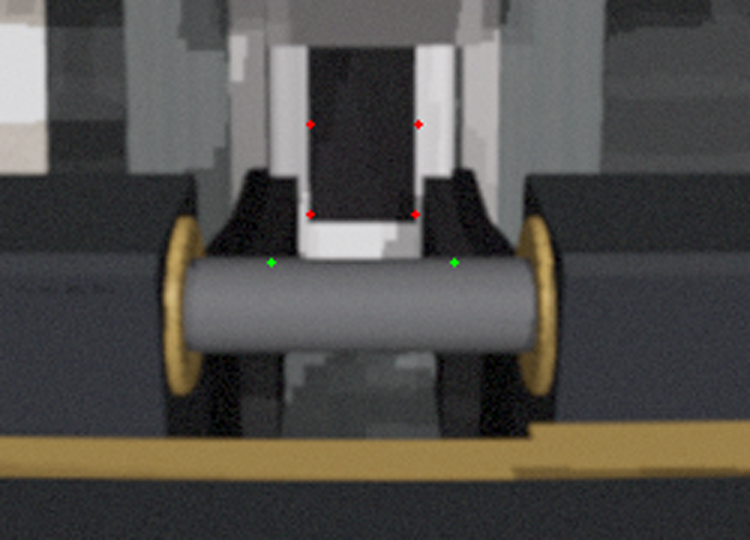

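View pics/s10.png

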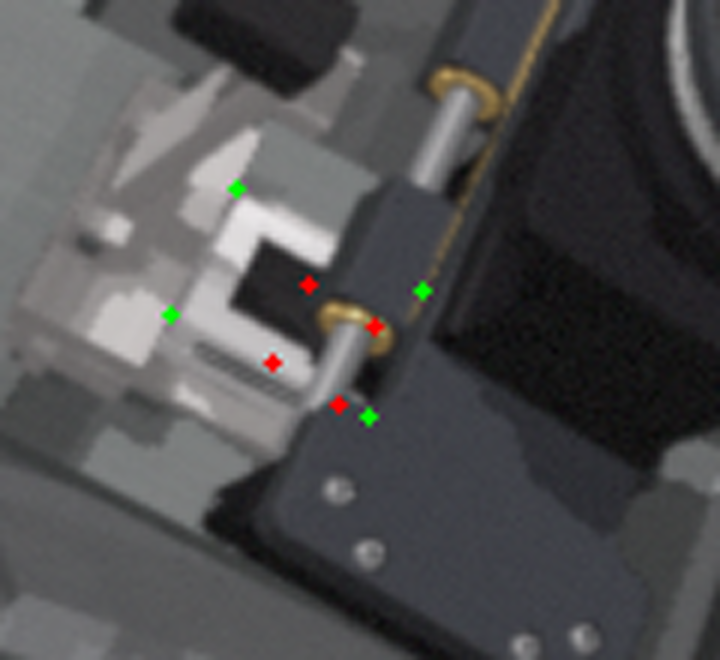

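Run:
```python
from h import *
o=env.get_obs();r=R.from_euler("xyz",o["tool_rot"],degrees=True)
tp=lambda p:o["tool_pos"]+r.apply(np.array(p)/1000.)
w=cam("wrist")
for z in (25,20,15,10,5,0,-5):
  for x in (9.5,):
    a=(proj(w,[tp([x,-10.6,z]),tp([x,10.6,z])])-[200,180])*3; print(z,x,a.round().tolist())
for z in (26,20,10): print((proj(w,[nest([-27,17,z]),nest([-27,-17,z])])-[200,180])*3)
```

```text
25 9.5 [[309.0, 125.0], [417.0, 125.0]]
20 9.5 [[308.0, 133.0], [418.0, 133.0]]
15 9.5 [[307.0, 141.0], [420.0, 141.0]]
10 9.5 [[306.0, 150.0], [422.0, 150.0]]
5 9.5 [[304.0, 159.0], [423.0, 159.0]]
0 9.5 [[303.0, 169.0], [425.0, 169.0]]
-5 9.5 [[301.0, 179.0], [427.0, 179.0]]
[[272.08525807 262.23380916]
 [454.25794471 261.62709112]]
[[274.67410439 253.02463701]
 [451.27432733 252.44073072]]
[[278.6556673  238.86396672]
 [446.68549302 238.31449178]]
```

The wrist view shows the finger ends at crop row 172, not row 125 as the 25 mm tip reach predicts. That puts the tips about 25 mm shorter than stated, above the block. I'll open and go deeper in small steps, watching the force.

Call:
move_arm(
  steps=[
    [5,0,0,0,0,0,0],
    [5,0,0,0,0,0,0],
    [5,0,0,0,0,0,0],
    [5,0,0,0,0,0,0],
    [5,0,0,0.3,0,0,0],
  ],
)

```text
time_s: 11.75
tool_pos: [0.5835, 0.1881, 0.1473]
tool_rot: [179.9, -33.5, 2.0]
force: [0.9, 0.0, 0.3]
grip_width: 0.0419
```

Call:
move_arm(
  steps=[
    [5,0,0,0.3,0,0,0],
    [5,0,0,0.2,0,0,0],
    [5,0,0,0,0,0,0],
  ],
)

```text
time_s: 12.0
tool_pos: [0.5859, 0.1878, 0.1418]
tool_rot: [179.9, -33.3, 2.0]
force: [-0.1, -0.2, 0.1]
grip_width: 0.0494
```

Call:
move_arm(
  steps=[
    [5,0,0,0.3,0,0,0],
    [5,0,0,0.3,0,0,0],
    [5,0,0,0.2,0,0,0],
    [5,0,0,0,0,0,0],
  ],
)

```text
time_s: 12.33
tool_pos: [0.5903, 0.188, 0.1353]
tool_rot: [179.9, -33.4, 2.0]
force: [-0.2, 0.5, -0.0]
grip_width: 0.0502
```

Run:
```python
from h import *
o=env.get_obs();st();print(tonest(o["tool_pos"]));r=R.from_euler("xyz",o["tool_rot"],degrees=True)
tp=lambda p:o["tool_pos"]+r.apply(np.array(p)/1000.)
w=cam("wrist")
for z in (25,10,0,-5):
    g=o["grip_width"]*500
    print(z,((proj(w,[tp([9.5,-g,z]),tp([9.5,g,z])])-[200,180])*3).round().tolist())
crop(w,200,180,450,360,3,"w11");s=cam("side");crop(s,180,200,340,340,4.5,"s11")
```

```text
t 12.33 [0.5903 0.188  0.1353] [179.89 -33.35   1.99] F [-0.2  0.5 -0. ] w 0.0502
[-14.4653876   -0.26579981  19.16262856]
25 [[236.0, 125.0], [490.0, 125.0]]
10 [[226.0, 150.0], [501.0, 150.0]]
0 [[219.0, 169.0], [508.0, 169.0]]
-5 [[215.0, 179.0], [513.0, 179.0]]
```

View pics/w11.png

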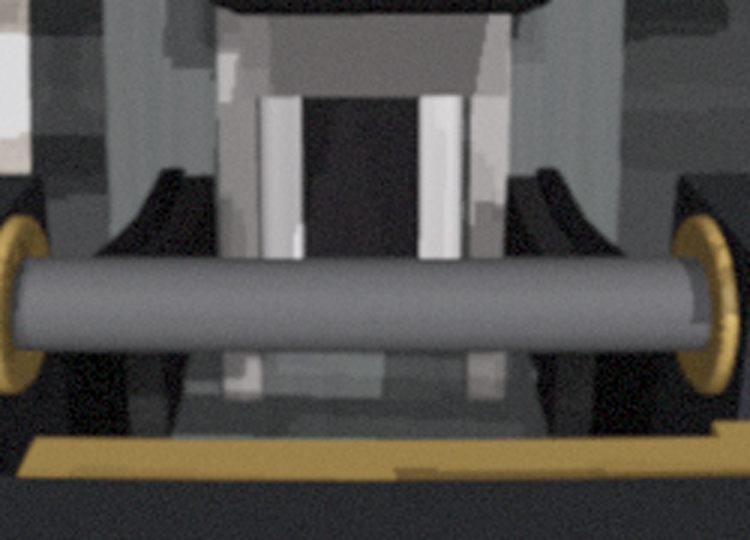

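View pics/s11.png

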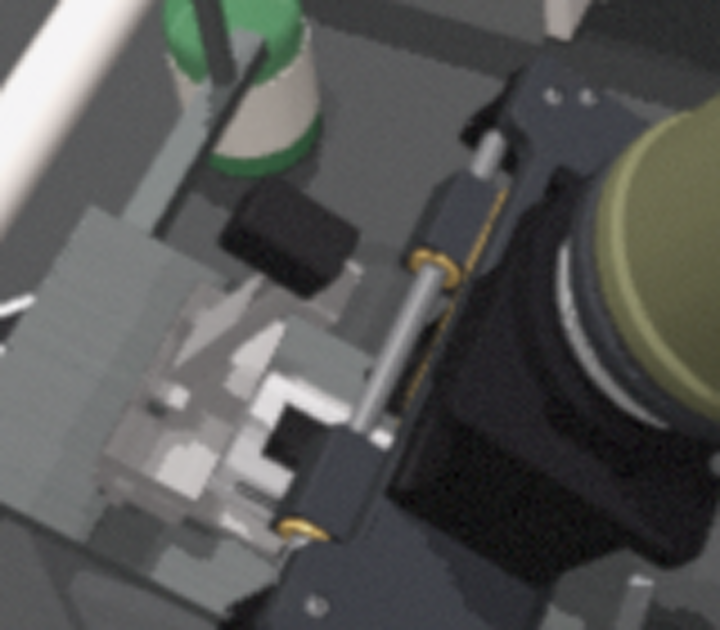

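Call:
move_arm(
  steps=[
    [5,0,0,0.3,0,0,0],
    [5,0,0,0.3,0,0,0],
    [5,0,0,0.2,0,0,0],
    [5,0,0,0,0,0,0],
  ],
)

```text
time_s: 12.77
tool_pos: [0.5947, 0.1881, 0.1286]
tool_rot: [179.9, -33.4, 2.0]
force: [-0.4, 0.4, 0.4]
grip_width: 0.0498
```

Call:
move_arm(
  steps=[
    [2.5,0,0,0,0,0,0],
    [2.5,0,0,0,0,0,0],
    [2.5,0,0,0,0,0,0],
    [2.5,0,0,0,0,0,0],
    [2.5,0,0,0,0,0,0],
  ],
  force=25,
)

```text
time_s: 13.18
tool_pos: [0.5948, 0.1882, 0.1294]
tool_rot: [179.9, -33.4, 2.0]
force: [-0.1, 0.1, -0.0]
grip_width: 0.0336
```

Call:
move_arm(
  steps=[
    [2.5,0,0,0,0,0,0],
    [2.5,0,0,0,0,0,0],
  ],
)

```text
time_s: 13.35
tool_pos: [0.5948, 0.1883, 0.1294]
tool_rot: [179.9, -33.4, 2.0]
force: [-0.9, -0.7, 1.1]
grip_width: 0.0338
```

Gripped, with 33.8 mm between the jaws. Now I'll draw it downhill along the slope.

Call:
move_arm(
  steps=[
    [2.5,-0.3,0,-0.08,0,0,0],
    [2.5,-0.5,0,-0.09,0,0,0],
    [2.5,-0.6,0,-0.1,0,0,0],
    [2.5,-0.6,0,-0.1,0,0,0],
    [2.5,-0.6,0,-0.1,0,0,0],
  ],
)

```text
time_s: 13.77
tool_pos: [0.5694, 0.1873, 0.1181]
tool_rot: [179.9, -33.4, 2.0]
force: [-0.8, -0.7, -2.3]
grip_width: 0.0338
```

Call:
move_arm(
  steps=[
    [2.5,-0.5,0,-0.08,0,0,0],
    [2.5,-0.3,0,-0.05,0,0,0],
    [2.5,0,0,0,0,0,0],
    [2.5,0,0,0,0,0,0],
  ],
)

```text
time_s: 14.1
tool_pos: [0.5631, 0.1872, 0.1157]
tool_rot: [179.9, -33.4, 2.0]
force: [0.3, -0.7, -1.3]
grip_width: 0.0339
```

Run:
```python
from h import *
o=env.get_obs();st();print(tonest(o["tool_pos"]))
t=cam("top");crop(t,130,100,290,250,4,"t12");s=cam("side");crop(s,180,200,340,340,4.5,"s12")
```

```text
t 14.1 [0.5631 0.1872 0.1157] [179.91 -33.42   2.01] F [ 0.3 -0.7 -1.3] w 0.0339
[-4.74174396e+01  2.18037308e-02  1.29111717e+01]
```

View pics/s12.png

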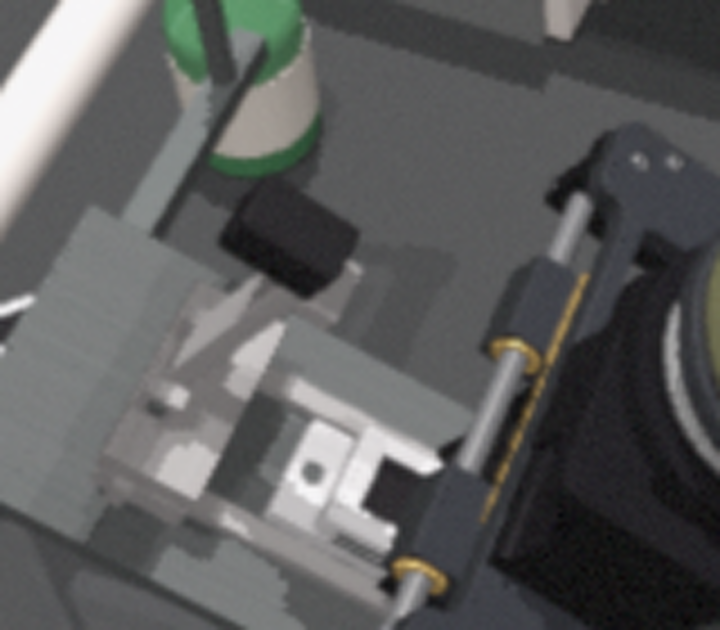

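The connector is clear of the bridge: the gap is visible at crop (265,440) and the bar is still up. Next I plan the lift and carry.

```bash
cat >> h.py <<'E'
rg=R.from_euler("xyz",[179.91,-33.42,2.0],degrees=True); pg=np.array([.5948,.1883,.1294])
cl=rg.inv().apply(nest([-2,0,0])-pg); cl[1]=0   # connector origin in tool frame
def ctcp(c,lean,yaw): return np.array(c)-ori(lean,yaw).apply(cl)
E
python3 - <<'E'
from h import *
print(cl, tonest(pg)); o=env.get_obs();p=o["tool_pos"]
up=RN.apply([-.02,0,.05])
A=ctcp([.585,-.226,.068+.065],8.4,1);print(A,p+up)
plan([(p+up,33.4,2,4),([.53,.13,.24],31,2,3),([.54,-.15,.24],13,1.5,9),(A,8.4,1,4)],2.5)
E
```

```text
[0.00899804 0.         0.01341984] [-12.86628378  -0.08757994  11.95788742]
[ 0.57413973 -0.22618957  0.14496141] [0.52426519 0.18584644 0.15279153]
[2.5,-0.31,0,-1.31,0,-0,-0], 
[2.5,-0.31,0,-1.31,0,-0,-0], 
[2.5,-0.31,0,-1.31,0,-0,-0], 
[2.5,-0.31,0,-1.31,0,-0,-0], 
[2.5,1.71,1.87,-2.35,0,-0.014,-0],   #[0.526 0.167 0.182]
[2.5,1.67,1.87,-2.38,0,-0.014,-0], 
[2.5,1.64,1.87,-2.4,0,-0.014,-0], 
[2.5,0,3.11,0.01,-0,-0.035,0.001], 
[2.5,0.01,3.11,0.01,-0,-0.035,0.001], 
[2.5,0.01,3.11,0.01,-0,-0.035,0.001],   #[0.533 0.037 0.24 ]
[2.5,0.01,3.11,0,-0,-0.035,0.001], 
[2.5,0.02,3.11,0,-0,-0.035,0.001], 
[2.5,0.02,3.11,0,-0,-0.035,0.001], 
[2.5,0.02,3.11,0,-0,-0.035,0.001], 
[2.5,0.03,3.11,0,-0,-0.035,0.001],   #[ 0.539 -0.119  0.24 ]
[2.5,0.03,3.11,0,-0,-0.035,0.001], 
[2.5,0.25,1.94,2.49,-0.001,-0.02,0.002], 
[2.5,0.3,1.94,2.49,-0.001,-0.02,0.002], 
[2.5,0.36,1.94,2.48,-0.001,-0.02,0.002], 
[2.5,0.41,1.93,2.48,-0.001,-0.02,0.002],   #[ 0.574 -0.226  0.145]
```

Call:
move_arm(
  steps=[
    [2.5,-0.2,0,-0.8,0,0,0],
    [2.5,-0.3,0,-1.3,0,0,0],
    [2.5,-0.3,0,-1.5,0,0,0],
    [2.5,-0.4,0,-1.6,0,0,0],
    [2.5,1.0,1.0,-2.0,0,-0.014,0],
  ],
  force=35,
)

```text
time_s: 14.62
tool_pos: [0.5189, 0.1769, 0.1721]
tool_rot: [179.8, -32.3, 2.2]
force: [0.9, -0.6, -2.0]
grip_width: 0.0334
```

Call:
move_arm(
  steps=[
    [2.5,1.7,1.9,-2.4,0,-0.014,0],
    [2.5,1.7,1.9,-2.4,0,-0.014,0],
    [2.5,0.6,2.6,-1.0,0,-0.025,0],
    [2.5,0,3.1,0,0,-0.035,0.001],
    [2.5,0,3.1,0,0,-0.035,0.001],
  ],
)

```text
time_s: 15.03
tool_pos: [0.5303, 0.0492, 0.2475]
tool_rot: [-180.0, -25.7, 1.9]
force: [0.1, 0.8, -2.2]
grip_width: 0.0339
```

Call:
move_arm(
  steps=[
    [2.5,0,3.1,0,0,-0.035,0.001],
    [2.5,0,3.1,0,0,-0.035,0.001],
    [2.5,0,3.1,0,0,-0.035,0.001],
    [2.5,0,3.1,0,0,-0.035,0.001],
    [2.5,0,3.1,0,0,-0.035,0.001],
  ],
)

```text
time_s: 15.45
tool_pos: [0.5344, -0.1068, 0.2456]
tool_rot: [-179.9, -15.5, 1.5]
force: [-0.1, 0.1, -1.6]
grip_width: 0.0334
```

Run:
```python
from h import *
st();A=ctcp([.585,-.226,.068+.065],8.4,1)
plan([(A+[0,0,.03],8.4,1,8)],2.5)
s=cam("side");crop(s,100,30,420,330,2.2,"s13")
```

```text
t 15.45 [ 0.5344 -0.1068  0.2456] [-179.94  -15.5     1.54] F [-0.1  0.1 -1.6] w 0.0334
[2.5,0.2,1.51,0.97,-0,-0.015,0.001], 
[2.5,0.22,1.51,0.97,-0,-0.015,0.001], 
[2.5,0.24,1.51,0.96,-0,-0.015,0.001], 
[2.5,0.25,1.51,0.96,-0,-0.015,0.001], 
[2.5,0.27,1.51,0.96,-0,-0.015,0.001],   #[ 0.559 -0.182  0.201]
[2.5,0.28,1.51,0.95,-0,-0.015,0.001], 
[2.5,0.3,1.5,0.95,-0,-0.015,0.001], 
[2.5,0.31,1.5,0.94,-0,-0.015,0.001],
```

View pics/s13.png

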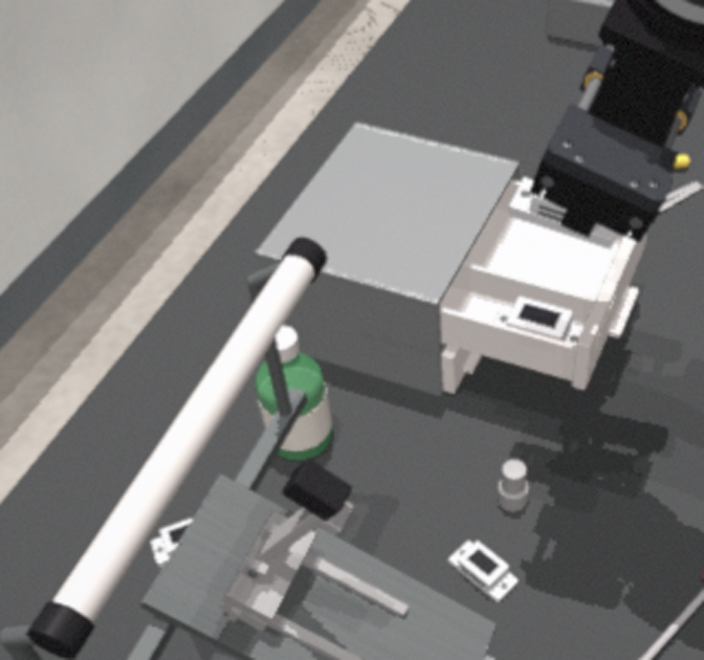

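The bar stays up and the connector is held at crop (545,205). Continuing to above the drawer.

Call:
move_arm(
  steps=[
    [2.5,0.2,2.4,0.7,0,-0.015,0.001],
    [2.5,0.2,2.0,0.9,0,-0.015,0.001],
    [2.5,0.25,1.7,1.0,0,-0.015,0.001],
    [2.5,0.25,1.5,1.0,0,-0.015,0.001],
    [2.5,0.3,1.4,1.0,0,-0.015,0.001],
  ],
)

```text
time_s: 15.92
tool_pos: [0.5595, -0.1957, 0.2028]
tool_rot: [-179.9, -11.2, 1.2]
force: [-0.0, -0.1, -1.1]
grip_width: 0.0337
```

Call:
move_arm(
  steps=[
    [2.5,0.3,1.2,1.0,0,-0.015,0.001],
    [2.5,0.3,1.0,1.0,0,-0.015,0.001],
    [2.5,0.3,0.8,0.9,0,-0.015,0.001],
    [2.5,0,0,0,0,0,0],
    [2.5,0,0,0,0,0,0],
  ],
)

```text
time_s: 16.33
tool_pos: [0.5738, -0.2239, 0.1754]
tool_rot: [-179.8, -8.6, 1.1]
force: [0.0, 0.4, -1.9]
grip_width: 0.0335
```

Run:
```python
from h import *
st();o=env.get_obs();r=R.from_euler("xyz",o["tool_rot"],degrees=True);print("conn",o["tool_pos"]+r.apply(cl))
A=ctcp([.585,-.226,.068+.035],8.4,1)
plan([(A,8.4,1,4)],2.5)
s=cam("side");crop(s,200,30,400,210,4,"s14");t=cam("top");crop(t,340,50,520,270,2.7,"t14");w=cam("wrist");crop(w,0,0,640,400,1.2,"w14")
```

```text
t 16.33 [ 0.5738 -0.2239  0.1754] [-179.83   -8.58    1.07] F [ 0.   0.4 -1.9] w 0.0335
conn [ 0.58467559 -0.22365813  0.16343248]
[2.5,-0.22,0.06,1.49,-0.001,-0.001,0], 
[2.5,-0.22,0.06,1.49,-0.001,-0.001,0], 
[2.5,-0.21,0.06,1.49,-0.001,-0.001,0], 
[2.5,-0.21,0.06,1.49,-0.001,-0.001,0],
```

View pics/s14.png

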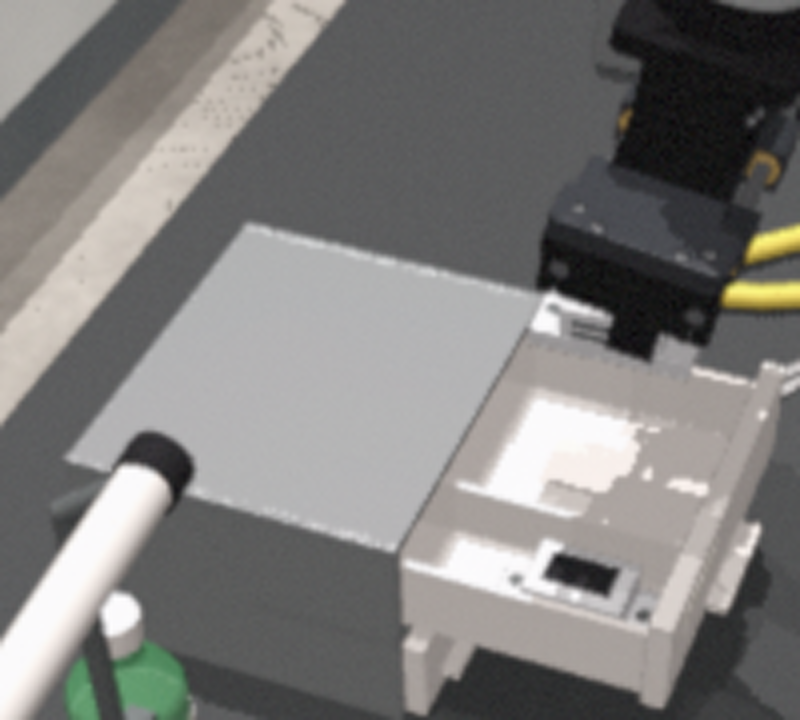

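View pics/t14.png

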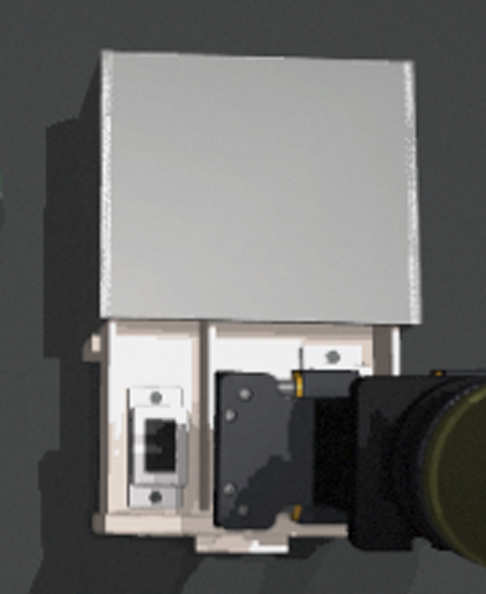

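View pics/w14.png

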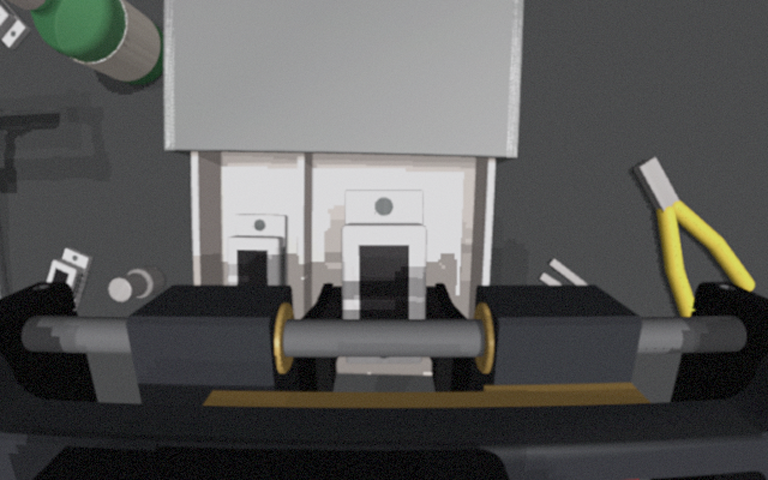

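Run:
```python
from h import *
plan([(ctcp([.595,-.226,.068+.035],8.4,1),8.4,1,4),(ctcp([.595,-.226,.068+.006],8.4,1),8.4,1,4)],2.5)
```

```text
[2.5,0.01,0.09,1.57,-0.001,-0.001,0.001], 
[2.5,0.01,0.08,1.57,-0.001,-0.001,0.001], 
[2.5,0.02,0.08,1.57,-0.001,-0.001,0.001], 
[2.5,0.02,0.08,1.57,-0.001,-0.001,0.001], 
[2.5,-0.11,0,0.71,0,-0,-0],   #[ 0.584 -0.226  0.108]
[2.5,-0.11,0,0.71,0,-0,-0], 
[2.5,-0.11,0,0.71,0,-0,-0], 
[2.5,-0.11,0,0.71,0,-0,-0],
```

Call:
move_arm(
  steps=[
    [2.5,0,0.1,1.2,0,0,0],
    [2.5,0,0.1,1.6,0,0,0],
    [2.5,0,0.1,1.6,0,0,0],
    [2.5,0,0,1.2,0,0,0],
    [2.5,0,0,0.7,0,0,0],
  ],
)

```text
time_s: 16.9
tool_pos: [0.5825, -0.2256, 0.1116]
tool_rot: [-179.8, -8.5, 1.1]
force: [0.1, 0.9, -2.1]
grip_width: 0.0337
```

Call:
move_arm(
  steps=[
    [2.5,-0.1,0,0.6,0,0,0],
    [2.5,-0.1,0,0.5,0,0,0],
    [2.5,0,0,0,0,0,0],
    [2.5,0,0,0,0,0,0],
  ],
)

```text
time_s: 17.23
tool_pos: [0.5832, -0.2264, 0.1028]
tool_rot: [-179.8, -8.7, 1.1]
force: [-0.1, -0.1, -2.1]
grip_width: 0.0336
```

Run:
```python
from h import *
st();o=env.get_obs();r=R.from_euler("xyz",o["tool_rot"],degrees=True);print("conn",o["tool_pos"]+r.apply(cl))
s=cam("side");crop(s,280,60,400,190,6,"s15");w=cam("wrist");crop(w,0,0,640,400,1.2,"w15")
```

```text
t 17.23 [ 0.5832 -0.2264  0.1028] [-179.83   -8.67    1.09] F [-0.1 -0.1 -2.1] w 0.0336
conn [ 0.59407771 -0.22615088  0.09090595]
```

View pics/s15.png

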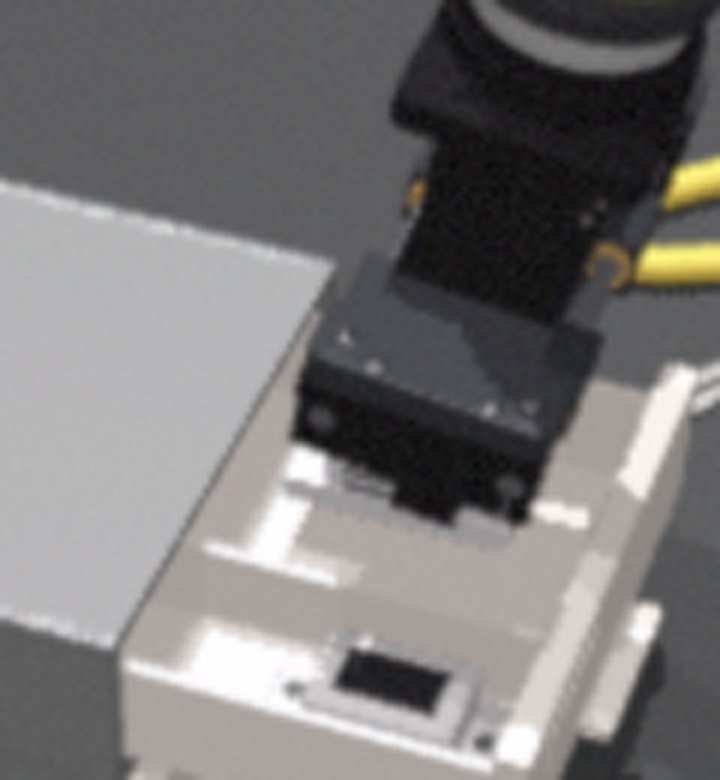

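View pics/w15.png

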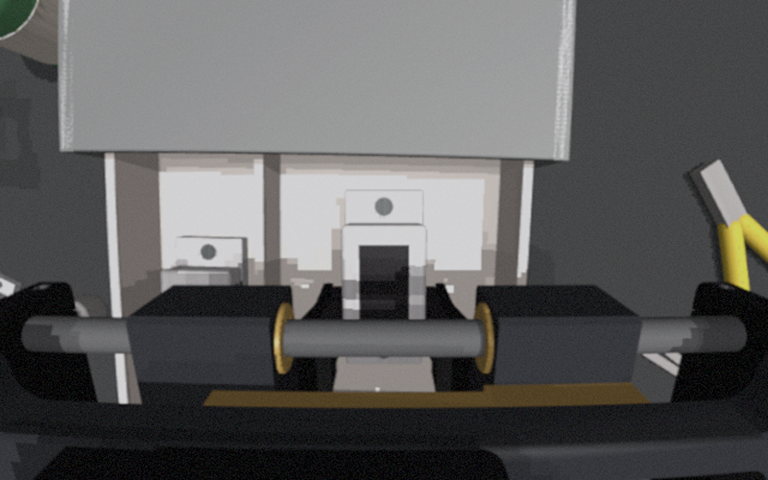

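Run:
```python
from h import *
t=cam("top");s=cam("side")
S=lambda x,y:(200+x/4,30+y/4); T=lambda x,y:(340+x/2.7,50+y/2.7)
tc=np.array([.5738,-.2239,.1754]); r=R.from_euler("xyz",[-179.83,-8.58,1.07],degrees=True)
for a,b,n in ((S(548,222),T(217,374),"front top"),(S(737,275),T(217,525),"rear top")):
    X,e=tri((s,a),(t,b));print(n,X,e,"tool mm",r.inv().apply(X-tc)*1e3)
# bottom corners: points on ray at tool y fixed
for a,yt in ((S(543,287),None),(S(713,345),None)):
    o,d=ray(s,a); ol=r.inv().apply(o-tc);dl=r.inv().apply(d)
    for y in (-55,-50,-45,-40): print(y,(ol+dl*((y/1e3-ol[1])/dl[1]))*1e3)
```

```text
front top [ 0.58998713 -0.12795435  0.29004228] [np.float64(1.2), np.float64(1.2)] tool mm [  34.87831752  -95.9546069  -110.39320839]
rear top [ 0.51709646 -0.12967641  0.28381925] [np.float64(3.9), np.float64(3.9)] tool mm [ -38.14424667  -95.60801959 -115.11834567]
-55 [ 37.51951566 -55.         -45.53434346]
-50 [ 38.43485275 -50.         -41.34561847]
-45 [ 39.35018984 -45.         -37.15689348]
-40 [ 40.26552692 -40.         -32.9681685 ]
-55 [-39.18448372 -55.         -46.92882903]
-50 [-38.88724583 -50.         -42.75134114]
-45 [-38.59000794 -45.         -38.57385325]
-40 [-38.29277006 -40.         -34.39636536]
```

Call:
move_arm(
  steps=[
    [2.5,-0.1,0,0.4,0,0,0],
    [2.5,-0.1,0,0.5,0,0,0],
    [2.5,-0.05,0,0.5,0,0,0],
    [2.5,-0.05,0,0.3,0,0,0],
    [2.5,0,0,0,0,0,0],
  ],
)

```text
time_s: 17.85
tool_pos: [0.5818, -0.2259, 0.0839]
tool_rot: [-179.8, -8.5, 1.1]
force: [0.5, -0.0, -1.5]
grip_width: 0.0334
```

Call:
move_arm(
  steps=[
    [2.5,0,0,0.15,0,0,0],
    [2.5,0,0,0.15,0,0,0],
    [2.5,0,0,0,0,0,0],
  ],
)

```text
time_s: 18.1
tool_pos: [0.5831, -0.2262, 0.0821]
tool_rot: [-179.8, -8.6, 1.1]
force: [0.1, 0.6, -1.7]
grip_width: 0.0338
```

Call:
move_arm(
  steps=[
    [2.5,0,0,0.1,0,0,0],
    [2.5,0,0,0.1,0,0,0],
    [2.5,0,0,0,0,0,0],
  ],
)

```text
time_s: 18.35
tool_pos: [0.5835, -0.2262, 0.0803]
tool_rot: [-179.8, -8.7, 1.1]
force: [-0.2, 0.4, -2.5]
grip_width: 0.0336
```

Call:
move_arm(
  steps=[
    [2.5,0,0,0.1,0,0,0],
    [2.5,0,0,0,0,0,0],
  ],
)

```text
time_s: 18.52
tool_pos: [0.5841, -0.2263, 0.0802]
tool_rot: [-179.8, -8.7, 1.1]
force: [-1.8, 0.2, 2.6]
grip_width: 0.0335
```

Call:
move_arm(
  steps=[
    [2.5,0,0,0.1,0,0,0],
    [2.5,0,0,0,0,0,0],
  ],
)

```text
time_s: 18.68
tool_pos: [0.5851, -0.2263, 0.0802]
tool_rot: [-179.8, -8.8, 1.1]
force: [-0.5, 1.4, 5.7]
grip_width: 0.0335
```

Contact with the floor: Fz went from -2 to +5.7 N at the expected height (computed underside 0.068). Releasing.

Call:
move_arm(
  steps=[
    [2.5,0,0,-0.1,0,0,0],
    [3.6,0,0,0,0,0,0],
    [4.5,0,0,0,0,0,0],
    [5,0,0,0,0,0,0],
    [5,0,0,0,0,0,0],
  ],
)

```text
time_s: 19.1
tool_pos: [0.5833, -0.2263, 0.0791]
tool_rot: [-179.8, -8.6, 1.1]
force: [-0.6, -0.0, -0.3]
grip_width: 0.0467
```

Call:
move_arm(
  steps=[
    [5,0,0,-0.5,0,0,0],
    [5,0,0,-1,0,0,0],
    [5,0,0,-2,0,0,0],
    [5,0,0,-2.5,0,0,0],
    [5,0,0,-2.5,0,0,0],
  ],
)

```text
time_s: 19.52
tool_pos: [0.5703, -0.2268, 0.1648]
tool_rot: [-179.8, -8.6, 1.1]
force: [0.7, -0.4, 0.6]
grip_width: 0.0499
```

Call:
move_arm(
  steps=[
    [0,-1,0,-2,0,0,0],
    [0,-3,0,-1,0,0,0],
    [0,-3,0,0,0,0,0],
    [0,-3,0,0,0,0,0],
    [0,-1.5,0,0,0,0,0],
  ],
)

```text
time_s: 19.93
tool_pos: [0.4493, -0.2298, 0.1762]
tool_rot: [-179.8, -8.6, 1.0]
force: [-0.2, -0.9, 1.1]
grip_width: 0.0247
```

Run:
```python
from h import *
st()
s=cam("side");crop(s,270,90,410,220,5,"s16");w=cam("wrist");crop(w,0,0,640,400,1.2,"w16");t=cam("top");crop(t,340,50,520,270,2.7,"t16")
```

```text
t 19.93 [ 0.4493 -0.2298  0.1762] [-179.79   -8.63    0.98] F [-0.2 -0.9  1.1] w 0.0247
```

View pics/s16.png

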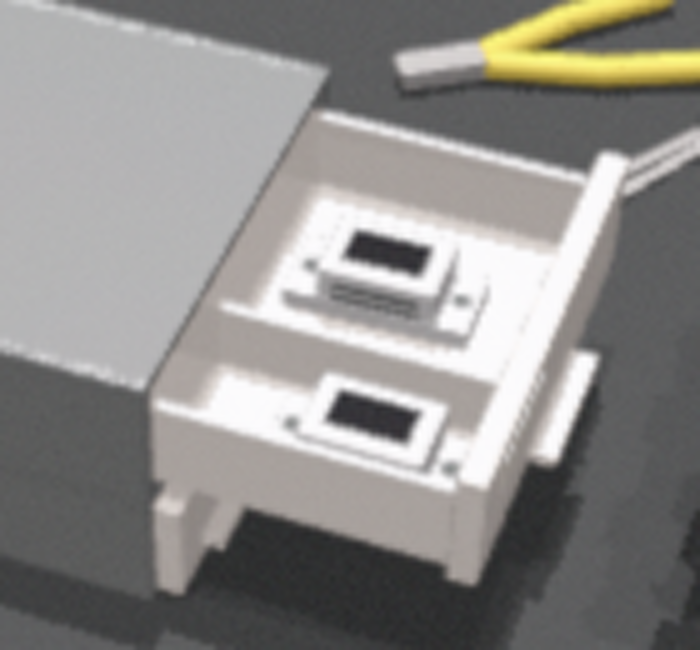

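View pics/w16.png

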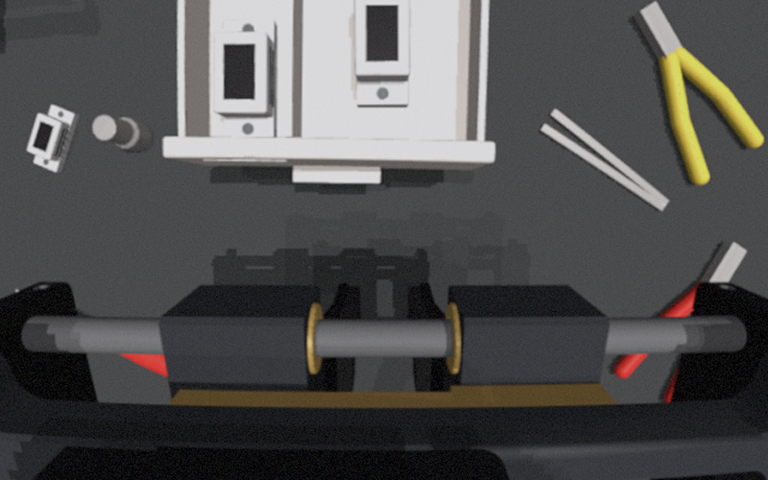

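The connector sits flat in the empty compartment at side-crop (390,290). Now I'll come down in front of the drawer face with closed fingers.

Run:
```python
from h import *
plan([([.465,-.193,.12],8.6,0,5),([.478,-.193,.086],8.6,0,3)],0)
o=env.get_obs();st()
r=ori(8.6,0);print("world x in tool",r.inv().apply([1,0,0]))
```

```text
[0,0.09,-0.72,1.17,-0.001,-0.001,0.004], 
[0,0.09,-0.72,1.17,-0.001,-0.001,0.004], 
[0,0.09,-0.72,1.17,-0.001,-0.001,0.004], 
[0,0.08,-0.73,1.17,-0.001,-0.001,0.004], 
[0,0.08,-0.73,1.17,-0.001,-0.001,0.004],   #[ 0.465 -0.193  0.12 ]
[0,0.26,0,1.18,-0,0.001,-0.001], 
[0,0.26,0,1.18,-0,0.001,-0.001], 
[0,0.26,0,1.18,-0,0.001,-0.001], 
t 20.08 [ 0.4523 -0.2295  0.177 ] [-179.81   -8.79    1.01] F [ 0.1 -1.   1.2] w 0.0127
world x in tool [ 9.88756381e-01 -1.83127980e-17  1.49535343e-01]
```

Call:
move_arm(
  steps=[
    [0,0.1,-0.7,1.0,0,0,0.004],
    [0,0.1,-0.7,1.2,0,0,0.004],
    [0,0.1,-0.7,1.2,0,0,0.004],
    [0,0.1,-0.7,1.2,0,0,0.004],
    [0,0.1,-0.7,1.2,0,0,0.004],
  ],
)

```text
time_s: 20.5
tool_pos: [0.4674, -0.1923, 0.1184]
tool_rot: [-179.7, -8.6, 0.0]
force: [0.1, 0.4, -0.2]
grip_width: 0.0001
```

Call:
move_arm(
  steps=[
    [0,0.2,-0.1,1.2,0,0,0],
    [0,0.2,0,1.2,0,0,0],
    [0,0.2,0,1.1,0,0,0],
    [0,0,0,0,0,0,0],
    [0,0,0,0,0,0,0],
  ],
)

```text
time_s: 20.92
tool_pos: [0.4772, -0.192, 0.0848]
tool_rot: [-179.6, -8.5, -0.0]
force: [0.2, -0.1, 0.4]
grip_width: 0.0006
```

Run:
```python
from h import *
st()
s=cam("side");crop(s,270,60,430,200,5,"s17");w=cam("wrist");crop(w,0,0,640,400,1.2,"w17")
```

```text
t 20.92 [ 0.4772 -0.192   0.0848] [-1.7964e+02 -8.5300e+00 -2.0000e-02] F [ 0.2 -0.1  0.4] w 0.0006
```

View pics/s17.png

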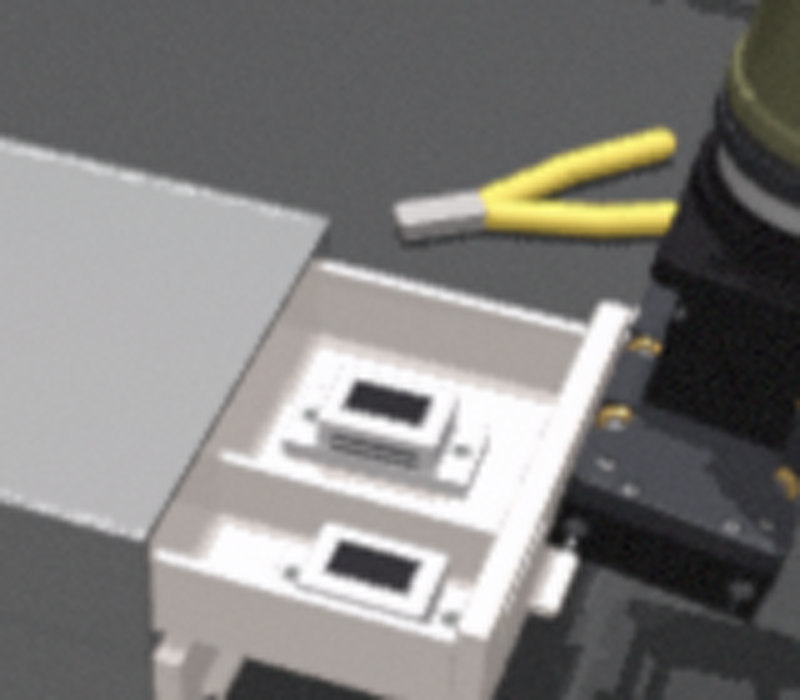

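View pics/w17.png

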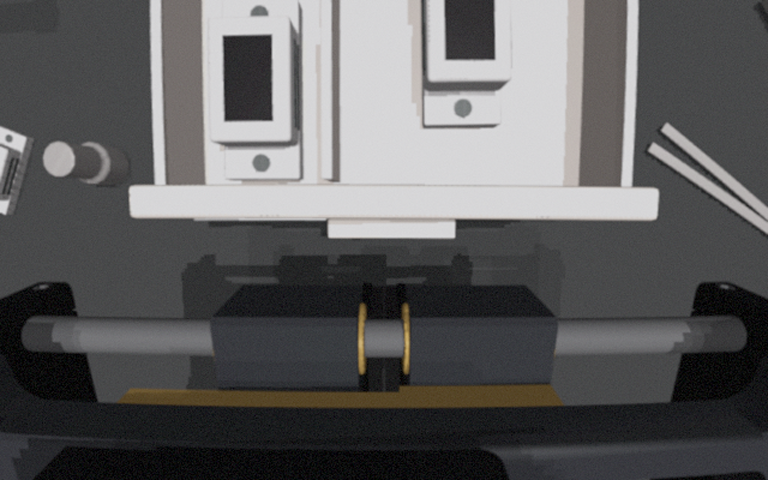

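Call:
move_arm(
  steps=[
    [0,0.5,0,0.08,0,0,0],
    [0,0.7,0,0.1,0,0,0],
    [0,0.5,0,0.08,0,0,0],
    [0,0.4,0,0.06,0,0,0],
    [0,0.3,0,0.05,0,0,0],
  ],
)

```text
time_s: 21.43
tool_pos: [0.5022, -0.1925, 0.0859]
tool_rot: [-179.7, -8.7, -0.0]
force: [0.1, 0.1, 0.5]
grip_width: 0.0005
```

Call:
move_arm(
  steps=[
    [0,0.3,0,0.05,0,0,0],
    [0,0.3,0,0.05,0,0,0],
    [0,0.3,0,0.05,0,0,0],
    [0,0.4,0,0.06,0,0,0],
    [0,0.4,0,0.06,0,0,0],
  ],
)

```text
time_s: 21.85
tool_pos: [0.5183, -0.1926, 0.0853]
tool_rot: [-179.6, -8.6, -0.1]
force: [-1.6, -0.2, 0.3]
grip_width: 0.0003
```

Call:
move_arm(
  steps=[
    [0,0.5,0,0.08,0,0,0],
    [0,0.6,0,0.09,0,0,0],
    [0,0.7,0,0.11,0,0,0],
    [0,0.7,0,0.11,0,0,0],
    [0,0.7,0,0.11,0,0,0],
  ],
)

```text
time_s: 22.27
tool_pos: [0.5517, -0.1926, 0.0853]
tool_rot: [-179.7, -8.6, -0.1]
force: [-1.9, -0.4, 0.9]
grip_width: 0.0007
```

Call:
move_arm(
  steps=[
    [0,0.7,0,0.11,0,0,0],
    [0,0.7,0,0.11,0,0,0],
    [0,0.7,0,0.11,0,0,0],
    [0,0.7,0,0.11,0,0,0],
    [0,0.6,0,0.09,0,0,0],
  ],
)

```text
time_s: 22.68
tool_pos: [0.5863, -0.1927, 0.0853]
tool_rot: [-179.7, -8.7, -0.1]
force: [-2.2, -2.2, 0.8]
grip_width: 0.0001
```

Run:
```python
from h import *
st()
s=cam("side");crop(s,230,60,390,200,5,"s18")
```

```text
t 22.68 [ 0.5863 -0.1927  0.0853] [-1.7967e+02 -8.6600e+00 -6.0000e-02] F [-2.2 -2.2  0.8] w 0.0001
```

View pics/s18.png

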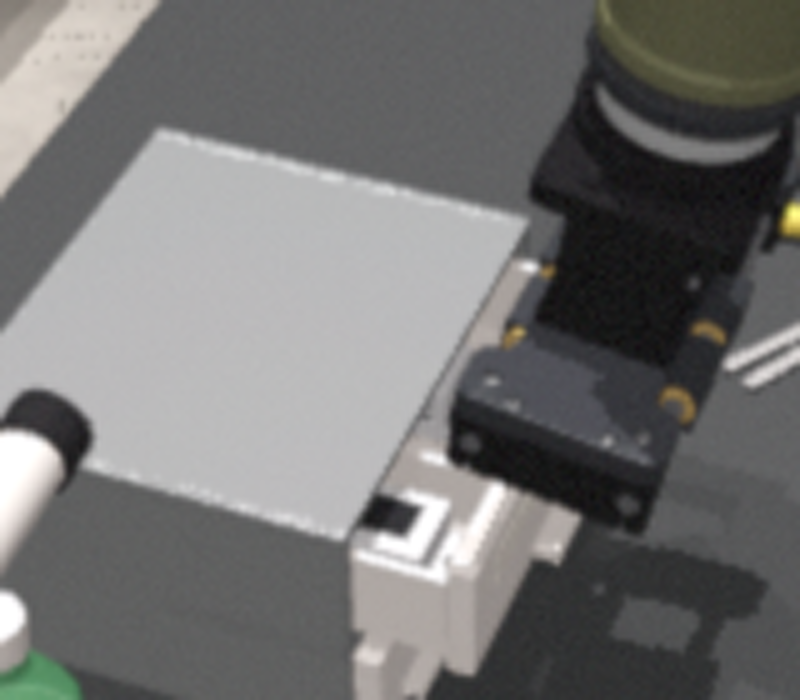

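The drawer is about 40 mm open and moving smoothly at about 2 N. I'll continue more slowly.

Call:
move_arm(
  steps=[
    [0,0.6,0,0.09,0,0,0],
    [0,0.6,0,0.09,0,0,0],
    [0,0.5,0,0.08,0,0,0],
    [0,0.5,0,0.08,0,0,0],
    [0,0.4,0,0.06,0,0,0],
  ],
)

```text
time_s: 23.15
tool_pos: [0.6123, -0.1923, 0.0852]
tool_rot: [-179.6, -8.7, -0.1]
force: [-1.7, 0.6, 1.2]
grip_width: 0.0006
```

Call:
move_arm(
  steps=[
    [0,0.3,0,0.05,0,0,0],
    [0,0.25,0,0.04,0,0,0],
    [0,0.2,0,0.03,0,0,0],
    [0,0.15,0,0.02,0,0,0],
  ],
)

```text
time_s: 23.48
tool_pos: [0.621, -0.1924, 0.0852]
tool_rot: [-179.6, -8.6, -0.1]
force: [-2.2, 0.8, 1.1]
grip_width: 0.0006
```

Call:
move_arm(
  steps=[
    [0,0.15,0,0.02,0,0,0],
    [0,0.15,0,0.02,0,0,0],
    [0,0.15,0,0.02,0,0,0],
  ],
)

```text
time_s: 23.73
tool_pos: [0.6244, -0.1924, 0.085]
tool_rot: [-179.6, -8.5, -0.1]
force: [-7.8, 0.9, 5.4]
grip_width: 0.0006
```

Call:
move_arm(
  steps=[
    [0,0.1,0,0.01,0,0,0],
    [0,0.1,0,0.02,0,0,0],
  ],
)

```text
time_s: 23.9
tool_pos: [0.6245, -0.1925, 0.0849]
tool_rot: [-179.6, -8.3, -0.1]
force: [-12.4, 2.6, 9.5]
grip_width: 0.0002
```

The stop is reached: x has stalled at 0.6245 and the force rose to 12 N. Backing off to inspect.

Call:
move_arm(
  steps=[
    [0,-0.5,0,-0.1,0,0,0],
    [0,-1.5,0,-0.2,0,0,0],
    [0,-3,0,-1,0,0,0],
    [0,-3,0,-2,0,0,0],
    [0,-3,0,-2,0,0,0],
  ],
)

```text
time_s: 24.32
tool_pos: [0.5095, -0.1926, 0.1207]
tool_rot: [-179.7, -8.6, -0.0]
force: [0.5, -0.2, 1.2]
grip_width: 0.0005
```

Call:
move_arm(
  steps=[
    [0,-3,0,-2,0,0,0],
    [0,-1.5,0,-2,0,0,0],
    [0,0,0,-1,0,0,0],
    [0,0,0,0,0,0,0],
    [0,0,0,0,0,0,0],
  ],
)

```text
time_s: 24.73
tool_pos: [0.4603, -0.193, 0.1647]
tool_rot: [-179.7, -8.9, -0.0]
force: [0.4, -0.0, 0.7]
grip_width: 0.0002
```

Run:
```python
from h import *
st()
s=cam("side");crop(s,100,60,400,360,2,"s19");t=cam("top");crop(t,130,60,530,360,1.9,"t19");w=cam("wrist");crop(w,0,0,640,400,1.2,"w19")
print(proj(t,[[.634,-.098,.116],[.634,-.289,.116]])); print((proj(t,[[.634,-.098,.116],[.634,-.289,.116]])-[130,60])*1.9)
crop(t,365,60,505,200,5,"t20")
```

```text
t 24.73 [ 0.4603 -0.193   0.1647] [-1.7969e+02 -8.8500e+00 -3.0000e-02] F [ 0.4 -0.   0.7] w 0.0002
[[378.13979725 175.12816667]
 [491.39192034 177.31919598]]
[[471.46561478 218.74351668]
 [686.64464865 222.90647236]]
```

View pics/s19.png

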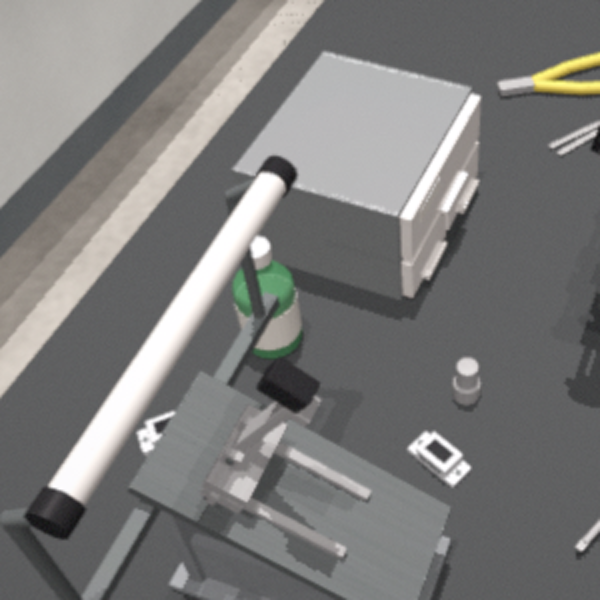

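View pics/t20.png

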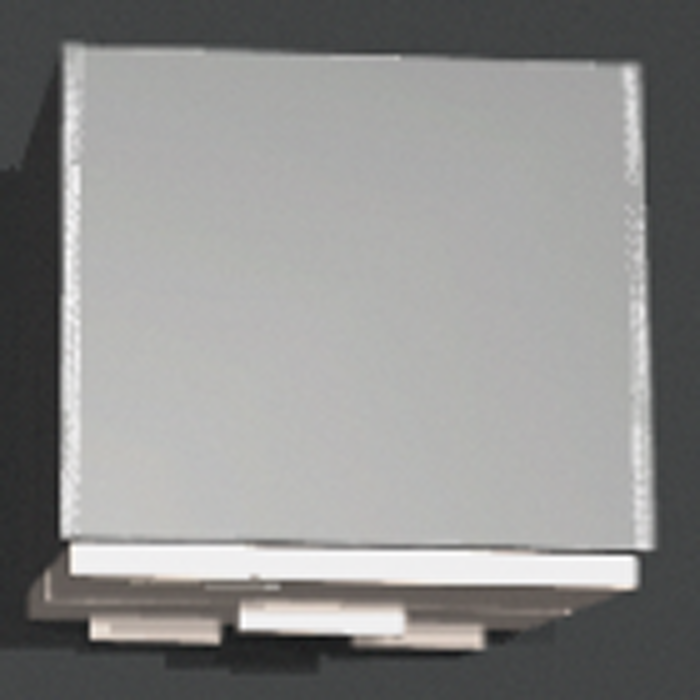

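View pics/t19.png

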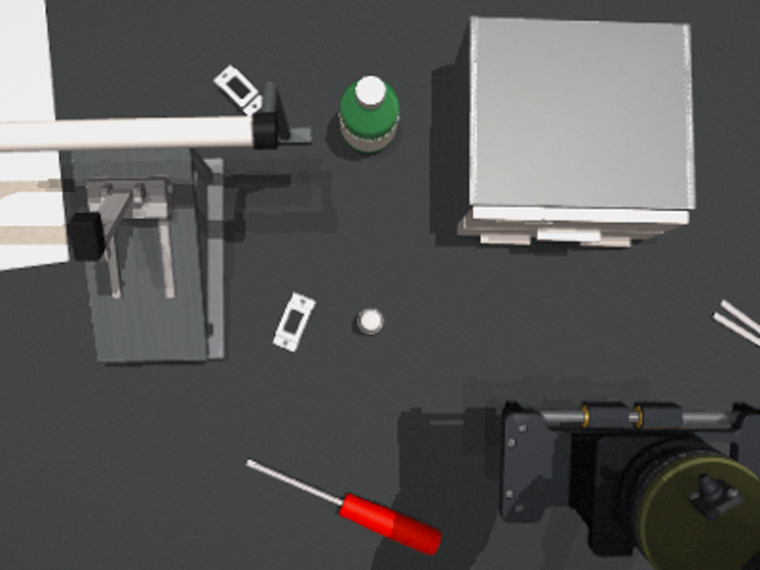

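The drawer is shut flush, with its front edge at row 177 where 175–177 is predicted for shut. The bar is up, the bystanders haven't moved and the robot is clear.

Run:
```python
from h import *
st(); print(job.sign_off())
```

```text
t 24.88 [ 0.4591 -0.1926  0.1626] [-1.7965e+02 -8.5500e+00 -1.0000e-02] F [ 0.5  0.5 -0.5] w 0.0003
the job is handed in; nothing more can be done
None
```

I swung the bar up and left it open, then drew the connector about 34 mm downhill, clear of the bridge. I set it down flat in the empty compartment, slid the drawer shut and handed the job in at about 25 s. No verdict was reported.

**Last checks**
- **Drawer:** it reached its stop with a peak force of about 12 N, pushed at about 0.08 m/s. In the top view its front edge sits where a shut drawer should.
- **Connector:** it touched the floor at the computed height and looked flat in the pictures after release. With the drawer shut I could not see it again.
- **Bar:** about 1.4 rad by the pictures and still up at the end.
- **Bystanders and lamp:** the bottle, screwdriver and plug look unmoved by eye; I did not re-measure them. I saw no contact with the lamp. The robot is clear of everything.

**What failed or disagreed**
- **First grasp:** it closed on nothing. The pictures showed the fingertips about 25 mm shorter than the stated tip reach. I went deeper in small steps watching the force, and the second grasp held at 33.8 mm.
- **Bar:** the first swing stopped at about 1.3 rad, so I pushed it on until the force rose to about 18–20 N.
- **Force reading:** it jumped to about 44 N while I retracted quickly from the bar. I took it for an acceleration effect but did not confirm it.

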